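# Screen the framing offcuts and pick off the frames

### The job

The plywood bench tray holds two small box frames mixed with four short waste ends of moulding: pick it up and tip it out over the bar grate of the scrap crate, so that the waste ends drop through into the crate and the frames stay lying on top of the bars. Set the empty tray back down upright on the bench, then pick both frames off the grate and lay them flat, side by side, on the floor of the felt-lined box; set tray and frames down, never drop them. No waste end may be left on the grate, and leave the glue bottle, the jar and the roll of tape where they are.

Things in the scene. Friction and masses are not known exactly. Their poses are not given: they have to be found in the camera images.
- grate (a point): centre of the scrap crate's bar grate, at the bar tops, 100 mm above the bench. Four steel rods 8 mm thick run along its y at x = -87, -29, 29, 87 mm: clear gaps 50 mm. z up. The crate is an open wooden box, fixed, 302 mm (x) by 340 mm (y) outside, walls 10 mm, rim 22 mm above the bar tops, inner floor 92 mm below them
- tray: loose plywood bench tray, 310 mm (x) by 216 mm (y), 0.32 kg, 0.7 kg loaded; origin under its centre, z up, x towards its back wall; the front (-x) is open. Floor 6 mm, side and back walls 50 mm high. It starts upright on the bench, front roughly towards the robot, with two frames and four short ends in it, which start to slide when its floor is tipped 26 to 35 degrees
- tray_grip (a point): centre of the tray's handle, a rectangular wooden bar bridging the tray above its middle: 16 mm thick (tray x), 30 mm high, 204 mm long (tray y), its centre 115 mm above the tray's underside; two uprights 50 mm wide carry its ends. Axes as the tray's
- tray_lip (a point): middle of the tray's open front edge, on its floor's upper face: 155 mm ahead (-x) of the handle's centre and 109 mm below it
- sample_floor (a point): centre of the inner floor of the felt-lined box, a shallow wooden box fixed to the bench: 280 mm (its x) by 240 mm (its y) outside, walls 6 mm thick, 38 mm high; the floor lies 6 mm above the bench and is 268 by 228 mm. z up
- frame1_mid (a point): centre, half-way up, of raw box frame 1, a deep open wooden ring nearer the tray's open front at the start: 118 mm (its x) by 120 mm (its y) outside, 58 mm high, 150 g, opening 86 by 88 mm right through; its four walls are 16 mm thick (the inner 6 mm only 50 mm high), mid-lines at x = -51, +51 mm and y = -52, +52 mm: any wall can be gripped from above. z up as it lies at the start
- frame2_mid (a point): centre, half-way up, of raw box frame 2, a deep open wooden ring nearer the tray's back at the start: 118 mm (its x) by 120 mm (its y) outside, 58 mm high, 150 g, opening 86 by 88 mm right through; its four walls are 16 mm thick (the inner 6 mm only 50 mm high), mid-lines at x = -51, +51 mm and y = -52, +52 mm: any wall can be gripped from above. z up as it lies at the start
- stub1_mid (a point): centre of short waste end 1: a straight piece of thin moulding, 40 mm long (its x), 28 mm wide, 20 mm high, 15 g; passes between the grate's bars
- stub2_mid (a point): centre of short waste end 2: a straight piece of thin moulding, 40 mm long (its x), 28 mm wide, 20 mm high, 15 g; passes between the grate's bars
- stub3_mid (a point): centre of short waste end 3: a straight piece of thin moulding, 40 mm long (its x), 28 mm wide, 20 mm high, 15 g; passes between the grate's bars
- stub4_mid (a point): centre of short waste end 4: a straight piece of thin moulding, 40 mm long (its x), 28 mm wide, 20 mm high, 15 g; passes between the grate's bars
- glue: bystander: glue bottle, 56 mm across, 150 mm tall, standing; origin under its centre
- tin: bystander: glass jar with steel lid, 80 mm across, 75 mm tall; origin under its centre
- tape: bystander: roll of masking tape lying flat, 90 mm across, 76 mm hole, 25 mm high; origin under its centre

How it is judged:
On the way, in this order (a step that is already met when the one before it is completed fails the run):
1. the tray is held tipped above the grate (angle between tray_grip's own z axis and vertical above 0.5 rad and horizontal distance between tray_lip and grate below 0.18 m and z of tray_lip in the frame of grate above 0 m), for 0.1 s.
2. both frames lie at rest on top of the grate (x of frame1_mid in the frame of grate between -0.15 and 0.15 m and y of frame1_mid in the frame of grate between -0.17 and 0.17 m and z of frame1_mid in the frame of grate between 0.01 and 0.09 m and angle between the z axis of each of frame1_mid, frame2_mid and the z axis of grate, either way round below 0.5 rad and linear speed of each of frame1, frame2 below 0.05 m/s and x of frame2_mid in the frame of grate between -0.15 and 0.15 m and y of frame2_mid in the frame of grate between -0.17 and 0.17 m and z of frame2_mid in the frame of grate between 0.01 and 0.09 m), for 0.2 s.
At the end, for the whole second after the job is handed in: Both frames lie flat (0.15 rad) and still on the floor of the felt-lined box (centre within 120 mm of the box centre, 20 to 42 mm above the floor); all four short ends lie in the crate, centres 25 mm or more below the bar tops; the tray stands upright on the bench (0.08 rad) (horizontal distance between each of frame1_mid, frame2_mid and sample_floor below 0.12 m and z of frame1_mid in the frame of sample_floor between 0.02 and 0.042 m and angle between the z axis of each of frame1_mid, frame2_mid and the z axis of grate, either way round below 0.15 rad and linear speed of each of frame1, frame2, tray below 0.02 m/s and z of frame2_mid in the frame of sample_floor between 0.02 and 0.042 m and x of stub1_mid in the frame of grate between -0.142 and 0.142 m and y of stub1_mid in the frame of grate between -0.162 and 0.162 m and z of each of stub1_mid, stub2_mid, stub3_mid, stub4_mid in the frame of grate below -0.025 m and x of stub2_mid in the frame of grate between -0.142 and 0.142 m and y of stub2_mid in the frame of grate between -0.162 and 0.162 m and x of stub3_mid in the frame of grate between -0.142 and 0.142 m and y of stub3_mid in the frame of grate between -0.162 and 0.162 m and x of stub4_mid in the frame of grate between -0.142 and 0.142 m and y of stub4_mid in the frame of grate between -0.162 and 0.162 m and angle between tray_grip's own z axis and vertical below 0.08 rad and height (world z) of tray_grip below 0.125 m); the robot touches nothing.
It fails at once if the glue bottle, the jar or the roll of tape is moved more than 40 mm (distance of any of glue, tin, tape from where it was at the start of the episode above 0.04 m).
It fails at once if frame 1 is dropped into the felt-lined box (faster than 0.8 m/s within 100 mm of its floor) (horizontal distance between frame1_mid and sample_floor below 0.12 m and z of frame1_mid in the frame of sample_floor below 0.1 m and linear speed of frame1 above 0.8 m/s).
It fails at once if frame 2 is dropped into the felt-lined box (faster than 0.8 m/s within 100 mm of its floor) (horizontal distance between frame2_mid and sample_floor below 0.12 m and z of frame2_mid in the frame of sample_floor below 0.1 m and linear speed of frame2 above 0.8 m/s).
It fails at once if the tray is dropped (faster than 0.8 m/s within 40 mm of the bench) (height (world z) of tray_grip below 0.155 m and linear speed of tray above 0.8 m/s).
It also fails if it takes over 72 s, if anything falls off the work surface, if the arm or the gripper's body presses on something with over 40 N, if the wrist force passes 120 N, or if a joint passes its speed limit or range.

### The arm

A 7-joint arm with a two-finger parallel gripper is mounted at the origin on the work surface. World frame = base frame: x ahead of the robot, y to its left, z up, the work surface at z = 0. Lengths are in m, angles in rad, forces in N, time in s.
With the tool pointing down it reaches from about 0.425 to 1.025 m from the base axis. Payload 9.4 kg.
Tool frame: the origin (TCP) lies on the centre line of the jaws, within the pads' length; the fingertips stand 25 mm ahead of it and the grasp point (between the pads) lies 6 mm ahead of it; z points along the fingers, y is the line along which they close (so a half turn about z gives the same grasp; the last joint's range is limited). The gripper opens to 85 mm and grips with 20 to 120 N. Pads are 22 mm wide; open, the fingers measure 114 mm over their backs; the gripper's body (76 mm by 85 mm) begins 54 mm behind the grasp point. The pads swing forward as they close: fully open they stand 13 mm farther back than shut.
Start: joints at [1.122, 0.599, -0.003, 1.599, 0.002, 0.943, -0.08], TCP at [0.263, -0.675, 0.256] pointing down, gripper open.
Joint ranges: [-2.57, 2.57], [-0.35, 1.97], [-1.29, 1.29], [0.11, 2.56], [-1.05, 4.19], [0.11, 1.86], [-2.63, 2.63]. Speed limits (rad/s): [2.22, 2.22, 3.01, 3.01, 3.14, 3.14, 3.14].

### API

Orientations are given as a rotation vector (axis times angle).
In Python, from plant import sensors, cams, job gives the robot as it stands.
- The arm moves only by the shell command python3 -m inch 'ROWS' [FORCE]. ROWS is JSON, a list of rows, each a list of 7 numbers: the shift along the tool's x, y, z in cm, then the turn, a rotation vector about the tool's x, y, z in rad, then the opening in per cent of the stroke, from 0 (shut) to 100 (fully open). In form: [[dx, dy, dz, rx, ry, rz, gripper], ...]. A call has exactly 5 rows; each row shifts and turns the commanded pose from where the row before left it, along the tool's axes as they then stand; what a row does not reach is not made up. A row lasts 1/10 s, in which the tool goes at most 50 mm and 8.59 degrees, less where a joint would pass 70% of its speed; a pose out of reach is approached as far as the arm can. A call with a gripper value outside its range is refused whole. The fingers move at their own pace and stop on an object; FORCE is the grip in N (left out, the last holds). Time passes only in rows, so rows that do not move let the fingers close, or fill a call up. It gives the time, the measured TCP pose, the force, the opening and the grip force at its end, in the units of the state.
- sensors.sense(): the state, without advancing time (a new reading comes with each control period).
- cams.get_image(name): name is "side" or "top"; returns a dict with "pixels" (400x640x3 uint8, blue, green, red), "intrinsics" (3x3 intrinsics, pixels), "world_to_cam" (4x4, takes a point from world to camera coordinates). Camera axes: x right, y down, z forward; pixel columns grow to the right and rows downward; lengths in m; the calibration is good to about 2 mm. A picture is of the moment at which its call begins. There is no depth.
- job.job_done(): hands the job in; it is judged then, once.
The state is a dict: "time": time; "joints": joint angles; "qd": joint speeds; "joint_efforts": joint torques, N m; "eef_pos": TCP position; "tcp_rot": TCP orientation; "wrist_force": force on the tool from outside, world axes, zero at the start; "wrist_torque": the same for the moment, N m; "finger_gap": finger opening in m; "gripper_force": force on a finger pad.
Only numpy, scipy, OpenCV 4.12 (cv2) and the standard library are available. Lean on these libraries where they do the work, as an engineer would, in place of code of your own. Each camera call takes 0.05 s, during which the arm holds its last target. There are 200 camera calls.

## Working session

There is one attempt and no reset: what is moved stays moved. The work goes in short steps, Python scripts to look and compute and a shell command to move; the robot and the scene stay as the last step left them, time stands still between calls to the robot, and variables do not carry over. Pictures are saved under pics/ and viewed, at most 10 in all, crops included, and the job is handed in when it is done.

```bash
ls; mkdir -p pics
cat > h.py <<'E'
import numpy as np,cv2,sys
from scipy.spatial.transform import Rotation as R
from plant import sensors,cams,job
def snap(n,name):
    im=cams.get_image(n); cv2.imwrite(f'pics/{name}.png',im['pixels']); np.savez(f'pics/{name}.npz',K=im['intrinsics'],T=im['world_to_cam']); return im
def ray(name,u,v,z):
    d=np.load(f'pics/{name}.npz');K,T=d['K'],d['T']
    r=T[:3,:3].T@np.linalg.solve(K,[u,v,1.]); c=-T[:3,:3].T@T[:3,3]
    return (c+r*(z-c[2])/r[2]).round(4)
def proj(name,p):
    d=np.load(f'pics/{name}.npz');q=d['T'][:3,:3]@np.array(p)+d['T'][:3,3];q=d['K']@q;return (q[:2]/q[2]).round(1)
def st():
    s=sensors.sense();print(s['time'],np.round(s['eef_pos'],4),'R',R.from_rotvec(s['tcp_rot']).as_matrix().round(3).tolist(),'q',np.round(s['joints'],3),'F',np.round(s['wrist_force'],1),s['finger_gap'],s['gripper_force'])
E
python3 -c "
from h import *
snap('top','t0');snap('side','s0');st()
for n in ('t0','s0'):
  d=np.load(f'pics/{n}.npz');print(d['K'].tolist(),d['T'].round(3).tolist())
"
```

```text
pics
0.1 [ 0.2632 -0.6751  0.2555] R [[0.932, 0.363, -0.001], [0.363, -0.932, 0.001], [-0.0, -0.001, -1.0]] q [ 1.122  0.6   -0.003  1.6    0.002  0.943 -0.08 ] F [ 0.2  0.2 -0.2] 0.08516938561890086 0.0
[[468.6857206684884, 0.0, 316.7110240530983], [0.0, 468.6857206684884, 191.51682556777567], [0.0, 0.0, 1.0]] [[0.026, -0.999, 0.029, -0.027], [-0.993, -0.029, -0.114, 0.542], [0.115, -0.026, -0.993, 1.379], [0.0, 0.0, 0.0, 1.0]]
[[516.8818467539264, 0.0, 325.83286450035104], [0.0, 516.8818467539264, 199.64039738709585], [0.0, 0.0, 1.0]] [[-0.999, -0.049, -0.016, 0.559], [-0.016, 0.599, -0.8, 0.08], [0.049, -0.799, -0.599, 1.648], [0.0, 0.0, 0.0, 1.0]]
```

View pics/t0.png

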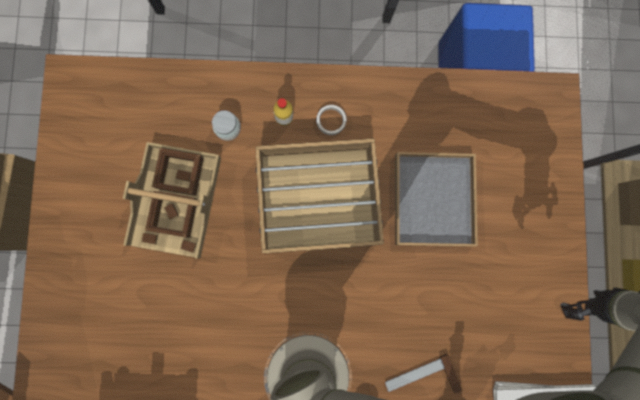

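View pics/s0.png

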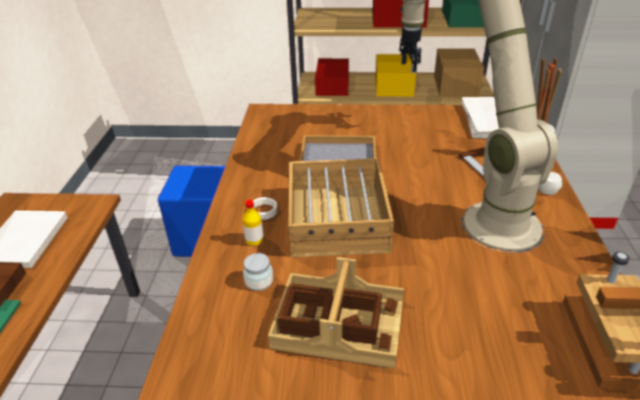

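Top view: tray at about (171,199), handle (127,188)-(205,201), crate (320,195), felt box (437,198), jar (226,125), glue (283,110), tape (331,120). I'll enlarge it to read corners.

```bash
python3 -c "
import cv2
a=cv2.imread('pics/t0.png')
c=cv2.resize(a[130:270,110:250],None,fx=4,fy=4,interpolation=cv2.INTER_CUBIC)
d=cv2.resize(a[130:260,250:390],None,fx=4,fy=4,interpolation=cv2.INTER_CUBIC)
import numpy as np
o=np.zeros((560,800,3),np.uint8);o[:560,:400]=c[:, :400]
o[:520,400:]=d[:,80:480]
cv2.imwrite('pics/c1.png',cv2.resize(a[130:264,112:290],None,fx=4.45,fy=4.45,interpolation=cv2.INTER_CUBIC))
cv2.imwrite('pics/c2.png',cv2.resize(a[130:264,250:490],None,fx=3.3333,fy=3.3333,interpolation=cv2.INTER_CUBIC))
"
```

```text
(no output)
```

View pics/c1.png

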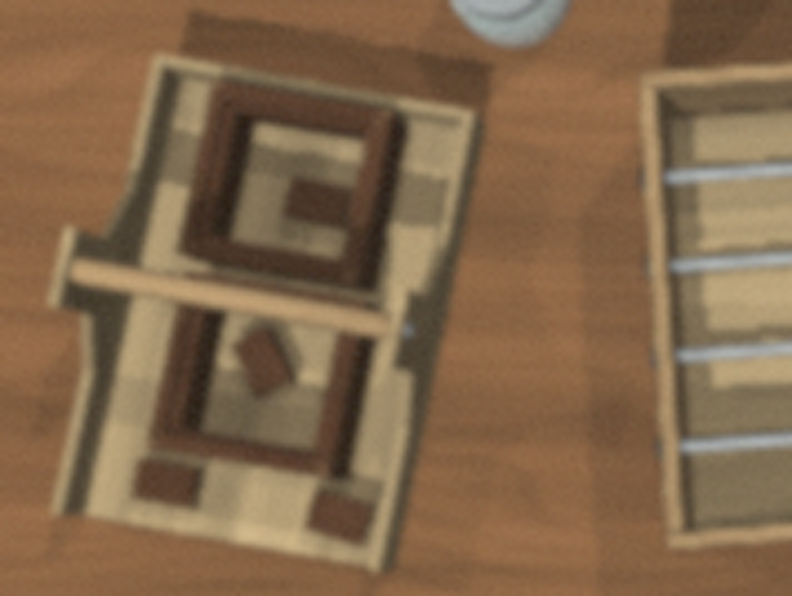

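View pics/c2.png

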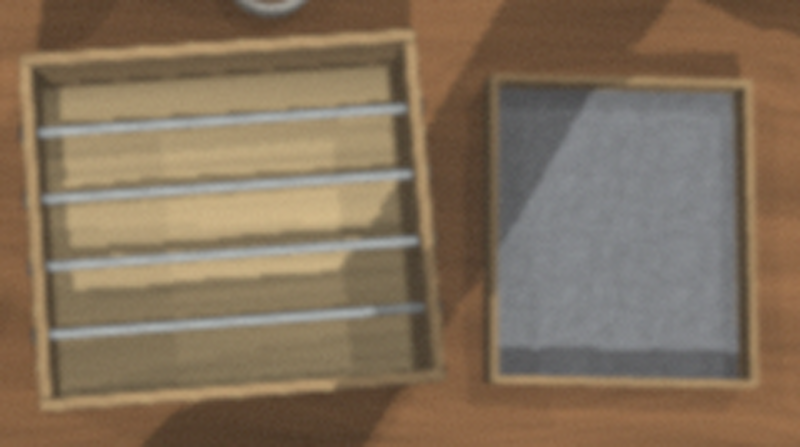

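Crops: tray back corners at c1 (157,60)/(475,108), handle bar top ends (72,268)-(392,327), front floor edge (65,515)-(383,572). The crate rim corners and the felt box corners are clear in c2. Both frames, all four stubs visible.

```bash
python3 -c "
from h import *
c1=lambda u,v,z:ray('t0',112+u/4.45,130+v/4.45,z)
c2=lambda u,v,z:ray('t0',250+u/3.3333,130+v/3.3333,z)
def info(n,P):
  P=np.array(P);print(n,'\n',P[:,:2],'c',P.mean(0),'len',[round(float(np.linalg.norm(P[i]-P[(i+1)%len(P)])),4) for i in range(len(P))],'ang',[round(float(np.degrees(np.arctan2(*(P[(i+1)%len(P)]-P[i])[[1,0]]))),1) for i in range(len(P))])
info('bar',[c1(72,268,.13),c1(392,327,.13)])
info('trayback',[c1(157,60,.05),c1(475,108,.05)])
info('trayfront',[c1(65,515,.003),c1(383,572,.003)])
info('crate',[c2(*p,.122) for p in [(22,58),(412,33),(440,375),(42,408)]])
info('rods',[c2(*p,.1) for p in [(40,133),(405,108),(425,308),(50,334)]])
info('box',[c2(*p,.038) for p in [(490,76),(752,82),(757,382),(490,382)]])
info('f2',[c1(*p,.064) for p in [(215,80),(402,108),(372,290),(187,252)]])
info('f1',[c1(*p,.064) for p in [(152,445),(345,475)]])
for n,p in dict(jar=(226,117),tape=(331,120)).items(): print(n,ray('t0',*p,.05))
print('glue',ray('t0',282,103,.15),ray('s0',253,243,0), 'jar',ray('s0',258,285,0))
"
```

```text
bar 
 [[0.5191 0.5121]
 [0.4879 0.3127]] c [0.5035 0.4124 0.13  ] len [0.2018, 0.2018] ang [-98.9, 81.1]
trayback 
 [[0.6689 0.4959]
 [0.643  0.2832]] c [0.65595 0.38955 0.05   ] len [0.2143, 0.2143] ang [-96.9, 83.1]
trayfront 
 [[0.3654 0.5524]
 [0.3328 0.3379]] c [0.3491  0.44515 0.003  ] len [0.217, 0.217] ang [-98.6, 81.4]
crate 
 [[ 0.6524  0.1641]
 [ 0.6849 -0.1683]
 [ 0.3938 -0.1953]
 [ 0.358   0.1357]] c [ 0.522275 -0.01595   0.122   ] len [0.334, 0.2923, 0.3329, 0.2958] ang [-84.4, -174.7, 96.2, 5.5]
rods 
 [[ 0.5919  0.1484]
 [ 0.6235 -0.1663]
 [ 0.4506 -0.1856]
 [ 0.4199  0.1332]] c [ 0.521475 -0.017575  0.1     ] len [0.3163, 0.174, 0.3203, 0.1727] ang [-84.3, -173.6, 95.5, 5.1]
box 
 [[ 0.6668 -0.2525]
 [ 0.6689 -0.4937]
 [ 0.3958 -0.4946]
 [ 0.3896 -0.2543]] c [ 0.530275 -0.373775  0.038   ] len [0.2412, 0.2731, 0.2404, 0.2772] ang [-89.5, -179.8, 91.5, 0.4]
f2 
 [[0.6537 0.4523]
 [0.6388 0.3286]
 [0.5173 0.3417]
 [0.5388 0.4632]] c [0.58715 0.39645 0.064  ] len [0.1246, 0.1222, 0.1234, 0.1154] ang [-96.9, 173.8, 80.0, -5.4]
f1 
 [[0.4124 0.4774]
 [0.3964 0.3524]] c [0.4044 0.4149 0.064 ] len [0.126, 0.126] ang [-97.3, 82.7]
jar [0.7574 0.2672 0.05  ]
tape [ 0.7588 -0.0489  0.05  ]
glue [0.7757 0.0952 0.15  ] [0.7791 0.1114 0.    ] jar [0.7363 0.2874 0.    ]
```

```bash
cat >> h.py <<'E'
def plan(targets):
    """targets: list of (pos, R, nrows). Prints rows in tool axes from the measured pose."""
    s=sensors.sense(); p=np.array(s['eef_pos']); r=R.from_rotvec(s['tcp_rot'])
    for tp,tr,n in targets:
        tp=np.array(tp); d=(r.inv()*tr).as_rotvec(); dp=(tp-p)/n; out=[]
        for i in range(n):
            sh=r.inv().apply(dp)*100; out.append([*sh.round(2).tolist(),*(d/n).round(4).tolist()]); p=p+dp; r=r*R.from_rotvec(d/n)
        if n: print('max turn deg',round(float(np.degrees(np.linalg.norm(d))/n),2),'mm',round(float(np.linalg.norm(dp)*1000),1))
        for o in out: print(o)
def tool(yaw,tilt=0):
    """tool y along yaw (deg, world); tilt deg = fingers swung towards tool y (tray front down)"""
    y=np.radians(yaw); Y=np.array([np.cos(y),np.sin(y),0]);Z=np.array([0,0,-1.]);X=np.cross(Y,Z)
    return R.from_matrix(np.c_[X,Y,Z])*R.from_rotvec([-np.radians(tilt),0,0])
E
python3 -c "
from h import *
plan([((.56,-.15,.29),tool(-40),12),((.503,.4135,.2),tool(-9),13)])"
```

```text
max turn deg 2.39 mm 50.3
[3.89, -3.18, -0.28, -0.0001, -0.0, -0.0417]
[4.02, -3.01, -0.28, -0.0001, -0.0, -0.0417]
[4.15, -2.84, -0.28, -0.0001, -0.0, -0.0417]
[4.26, -2.67, -0.28, -0.0001, -0.0, -0.0417]
[4.37, -2.49, -0.29, -0.0001, -0.0, -0.0417]
[4.47, -2.3, -0.29, -0.0001, -0.0, -0.0417]
[4.56, -2.11, -0.29, -0.0001, -0.0, -0.0417]
[4.64, -1.92, -0.29, -0.0001, -0.0, -0.0417]
[4.72, -1.73, -0.29, -0.0001, -0.0, -0.0417]
[4.79, -1.53, -0.29, -0.0001, -0.0, -0.0417]
[4.85, -1.33, -0.29, -0.0001, -0.0, -0.0417]
[4.9, -1.12, -0.29, -0.0001, -0.0, -0.0417]
max turn deg 2.38 mm 44.1
[3.04, -3.12, 0.69, -0.0, -0.0, -0.0416]
[3.17, -2.99, 0.69, -0.0, -0.0, -0.0416]
[3.29, -2.86, 0.69, -0.0, -0.0, -0.0416]
[3.4, -2.72, 0.69, -0.0, -0.0, -0.0416]
[3.51, -2.58, 0.69, -0.0, -0.0, -0.0416]
[3.62, -2.43, 0.69, -0.0, -0.0, -0.0416]
[3.72, -2.27, 0.69, -0.0, -0.0, -0.0416]
[3.81, -2.12, 0.69, -0.0, -0.0, -0.0416]
[3.89, -1.96, 0.69, -0.0, -0.0, -0.0416]
[3.97, -1.79, 0.69, -0.0, -0.0, -0.0416]
[4.04, -1.63, 0.69, -0.0, -0.0, -0.0416]
[4.11, -1.46, 0.69, -0.0, -0.0, -0.0416]
[4.16, -1.29, 0.69, -0.0, -0.0, -0.0416]
```

```bash
python3 -m inch '[[3.9,-3.2,-0.3,0,0,-0.042,100],[4.0,-3.0,-0.3,0,0,-0.042,100],[4.1,-2.8,-0.3,0,0,-0.042,100],[4.2,-2.6,-0.3,0,0,-0.042,100],[4.3,-2.5,-0.3,0,0,-0.042,100]]'
python3 -m inch '[[4.4,-2.3,-0.3,0,0,-0.042,100],[4.5,-2.1,-0.3,0,0,-0.042,100],[4.5,-1.9,-0.3,0,0,-0.042,100],[4.6,-1.7,-0.3,0,0,-0.042,100],[4.7,-1.5,-0.3,0,0,-0.042,100]]'
python3 -m inch '[[4.8,-1.3,-0.3,0,0,-0.042,100],[4.8,-1.1,-0.3,0,0,-0.042,100],[3.0,-3.1,0.7,0,0,-0.042,100],[3.2,-3.0,0.7,0,0,-0.042,100],[3.3,-2.9,0.7,0,0,-0.042,100]]'
python3 -m inch '[[3.4,-2.7,0.7,0,0,-0.042,100],[3.5,-2.6,0.7,0,0,-0.042,100],[3.6,-2.4,0.7,0,0,-0.042,100],[3.7,-2.3,0.7,0,0,-0.042,100],[3.8,-2.1,0.7,0,0,-0.042,100]]'
python3 -c "
from h import *
st()
plan([((.503,.4135,.18),tool(-9),5),((.503,.4135,.121),tool(-9),3)])"
```

```text
time: 0.6
eef_pos: [0.386, -0.457, 0.2711]
tcp_rot: [-3.009, -0.904, 0.0]
wrist_force: [1.9, -0.4, -0.2]
finger_gap: 0.085
gripper_force: 0.0
time: 1.1
eef_pos: [0.5059, -0.2417, 0.2863]
tcp_rot: [-2.898, -1.214, 0.0]
wrist_force: [0.7, -0.4, -0.5]
finger_gap: 0.0852
gripper_force: 0.0
time: 1.6
eef_pos: [0.5398, -0.0254, 0.2708]
tcp_rot: [-2.754, -1.511, 0.0]
wrist_force: [0.6, 0.6, 1.0]
finger_gap: 0.0856
gripper_force: 0.0
time: 2.1
eef_pos: [0.5165, 0.1904, 0.2358]
tcp_rot: [-2.581, -1.791, 0.001]
wrist_force: [0.1, 0.2, -0.2]
finger_gap: 0.0851
gripper_force: 0.0
2.1 [0.5165 0.1904 0.2358] R [[0.35, 0.937, -0.0], [0.937, -0.35, -0.0], [-0.0, -0.0, -1.0]] q [-0.213  0.435 -0.335  2.007  0.209  0.732 -1.034] F [ 0.1  0.2 -0.2] 0.0851410085591139 0.0
max turn deg 2.3 mm 46.1
[4.09, -1.81, 1.11, -0.0001, 0.0001, -0.0401]
[4.15, -1.65, 1.11, -0.0001, 0.0001, -0.0401]
[4.22, -1.48, 1.11, -0.0001, 0.0001, -0.0401]
[4.27, -1.31, 1.11, -0.0001, 0.0001, -0.0401]
[4.32, -1.14, 1.12, -0.0001, 0.0001, -0.0401]
max turn deg 0.0 mm 19.7
[0.0, 0.0, 1.97, -0.0, 0.0, 0.0]
[0.0, 0.0, 1.97, -0.0, 0.0, 0.0]
[0.0, 0.0, 1.97, -0.0, 0.0, 0.0]
```

```bash
python3 -m inch '[[4.1,-1.8,1.1,0,0,-0.04,100],[4.15,-1.65,1.1,0,0,-0.04,100],[4.2,-1.5,1.1,0,0,-0.04,100],[4.3,-1.3,1.1,0,0,-0.04,100],[4.3,-1.15,1.1,0,0,-0.04,100]]'
python3 -m inch '[[0,0,2.0,0,0,0,100],[0,0,2.0,0,0,0,100],[0,0,1.9,0,0,0,100],[0,0,0,0,0,0,60],[0,0,0,0,0,0,40]]' 60
python3 -c "
from h import *
st();snap('side','s1')
a=cv2.imread('pics/s1.png');cv2.imwrite('pics/s1c.png',cv2.resize(a[200:400,220:440],None,fx=3,fy=3))"
```

```text
time: 2.6
eef_pos: [0.5035, 0.4137, 0.1804]
tcp_rot: [2.389, 2.04, -0.001]
wrist_force: [0.3, 0.7, -0.1]
finger_gap: 0.0858
gripper_force: 0.0
time: 3.1
eef_pos: [0.5037, 0.4119, 0.1221]
tcp_rot: [-2.391, -2.038, 0.002]
wrist_force: [0.3, 1.6, 0.2]
finger_gap: 0.0593
gripper_force: 0.0
3.1 [0.5037 0.4119 0.1221] R [[0.158, 0.987, -0.001], [0.987, -0.158, -0.001], [-0.001, -0.001, -1.0]] q [-0.569  0.688 -0.315  1.865  0.335  0.642 -1.246] F [0.3 1.6 0.2] 0.059293664694249036 0.0
```

View pics/s1c.png

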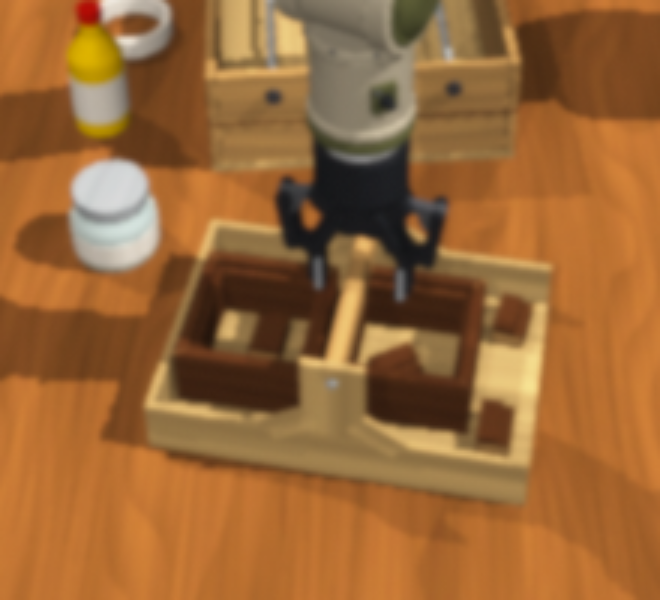

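Bar sits between the fingers (crop x 318/400, bar ≈355), contents unmoved. Close and lift.

```bash
python3 -m inch '[[0,0,0,0,0,0,0],[0,0,0,0,0,0,0],[0,0,0,0,0,0,0],[0,0,0,0,0,0,0],[0,0,0,0,0,0,0]]' 100
python3 -m inch '[[0,0,0,0,0,0,0],[0,0,-1.0,0,0,0,0],[0,0,-2.0,0,0,0,0],[0,0,-3.0,0,0,0,0],[0,0,-4.0,0,0,0,0]]'
cat >> h.py <<'E'
G=np.array([.522,-.017,.1]); GY=95.5
def dump(s,z,tilt):
    """TCP pose for lip at grate y = s, z above bar tops, tray x along grate y"""
    y=np.radians(GY);h=np.array([np.cos(y),np.sin(y),0]);k=np.array([0,0,1.]);t=np.radians(tilt);c,sn=np.cos(t),np.sin(t)
    p=G+s*h+z*k+.155*(c*h+sn*k)+(.109+.006)*(-sn*h+c*k)
    return p,tool(GY,tilt)
E
python3 -c "
from h import *
st()
p,r=dump(-.02,.156,0);print(p)
plan([((.50,.35,.375),tool(40),7),(p,r,7)])"
```

```text
time: 3.65
eef_pos: [0.5048, 0.4122, 0.1236]
tcp_rot: [2.391, 2.038, 0.004]
wrist_force: [0.1, -1.5, 5.5]
finger_gap: 0.0148
gripper_force: 98.9
time: 4.15
eef_pos: [0.5026, 0.4106, 0.2216]
tcp_rot: [-2.391, -2.038, 0.008]
wrist_force: [1.3, 0.5, -6.5]
finger_gap: 0.0148
gripper_force: 98.1
4.15 [0.5026 0.4106 0.2216] R [[0.158, 0.987, -0.004], [0.987, -0.158, -0.003], [-0.004, -0.003, -1.0]] q [-0.529  0.57  -0.37   1.795  0.266  0.831 -1.186] F [ 1.3  0.5 -6.5] 0.014829218832159598 98.06028842926025
[0.50906082 0.11737849 0.371     ]
max turn deg 7.01 mm 23.6
[-0.87, 0.09, -2.19, -0.0007, 0.0003, -0.1224]
[-0.87, -0.01, -2.19, -0.0007, 0.0003, -0.1224]
[-0.87, -0.12, -2.19, -0.0007, 0.0003, -0.1224]
[-0.84, -0.22, -2.19, -0.0007, 0.0003, -0.1224]
[-0.81, -0.32, -2.19, -0.0007, 0.0003, -0.1224]
[-0.76, -0.42, -2.19, -0.0007, 0.0003, -0.1224]
[-0.71, -0.5, -2.19, -0.0007, 0.0003, -0.1224]
max turn deg 7.93 mm 33.3
[-2.63, -2.04, 0.06, 0.0, -0.0, -0.1384]
[-2.32, -2.38, 0.06, 0.0, -0.0, -0.1384]
[-1.97, -2.68, 0.06, 0.0, -0.0, -0.1384]
[-1.58, -2.92, 0.06, 0.0, -0.0, -0.1384]
[-1.17, -3.11, 0.06, 0.0, -0.0, -0.1384]
[-0.72, -3.25, 0.06, 0.0, -0.0, -0.1384]
[-0.27, -3.31, 0.06, 0.0, -0.0, -0.1384]
```

```bash
python3 -m inch '[[-0.5,0,-2.2,0,0,-0.06,0],[-0.8,0,-2.2,0,0,-0.1,0],[-0.9,-0.1,-2.2,0,0,-0.12,0],[-0.9,-0.2,-2.2,0,0,-0.12,0],[-0.9,-0.3,-2.2,0,0,-0.12,0]]'
python3 -m inch '[[-0.9,-0.4,-2.2,0,0,-0.12,0],[-0.9,-0.5,-2.0,0,0,-0.12,0],[-1.8,-1.4,0,0,0,-0.12,0],[-2.4,-2.0,0,0,0,-0.12,0],[-2.2,-2.3,0,0,0,-0.12,0]]'
python3 -c "
from h import *
st()
p,r=dump(-.02,.156,0)
plan([(p,r,8)])"
```

```text
time: 4.65
eef_pos: [0.4987, 0.3703, 0.3329]
tcp_rot: [-1.78, -2.589, 0.003]
wrist_force: [0.3, 0.7, -6.5]
finger_gap: 0.0142
gripper_force: 98.1
time: 5.15
eef_pos: [0.4982, 0.2641, 0.3741]
tcp_rot: [-0.934, -2.999, 0.003]
wrist_force: [0.8, -0.5, -5.8]
finger_gap: 0.0142
gripper_force: 98.2
5.15 [0.4982 0.2641 0.3741] R [[-0.823, 0.568, -0.001], [0.568, 0.823, -0.001], [0.0, -0.002, -1.0]] q [-0.057  0.362 -0.724  1.796  0.268  1.087  0.091] F [ 0.8 -0.5 -5.8] 0.014239384743536752 98.152334690094
max turn deg 5.01 mm 18.4
[-1.15, -1.43, 0.04, -0.0002, -0.0001, -0.0875]
[-1.02, -1.53, 0.04, -0.0002, -0.0001, -0.0875]
[-0.89, -1.61, 0.04, -0.0002, -0.0001, -0.0875]
[-0.74, -1.68, 0.04, -0.0002, -0.0001, -0.0875]
[-0.59, -1.74, 0.04, -0.0002, -0.0001, -0.0875]
[-0.44, -1.79, 0.04, -0.0002, -0.0001, -0.0875]
[-0.28, -1.82, 0.04, -0.0002, -0.0001, -0.0875]
[-0.12, -1.84, 0.04, -0.0002, -0.0001, -0.0875]
```

```bash
python3 -m inch '[[-1.2,-1.4,0,0,0,-0.088,0],[-1.0,-1.5,0,0,0,-0.088,0],[-0.9,-1.6,0,0,0,-0.088,0],[-0.75,-1.7,0,0,0,-0.088,0],[-0.6,-1.75,0,0,0,-0.088,0]]'
python3 -m inch '[[-0.45,-1.8,0,0,0,-0.088,0],[-0.3,-1.8,0,0,0,-0.088,0],[-0.1,-1.8,0,0,0,-0.088,0],[0,0,0,0,0,0,0],[0,0,0,0,0,0,0]]'
python3 -c "
from h import *
st()
p,r=dump(-.03,.08,20)
plan([(p,r,5)])
from h import *
snap('side','s2');snap('top','t2')
a=cv2.imread('pics/s2.png');b=cv2.imread('pics/t2.png')
cv2.imwrite('pics/j2.png',np.hstack([cv2.resize(a[40:300,180:440],(520,520)),cv2.resize(b[80:270,130:232],(279,520))]))"
```

```text
time: 5.65
eef_pos: [0.5054, 0.1725, 0.3741]
tcp_rot: [-0.26, -3.13, 0.002]
wrist_force: [0.1, 0.7, -7.2]
finger_gap: 0.0143
gripper_force: 98.2
time: 6.15
eef_pos: [0.5098, 0.1186, 0.3741]
tcp_rot: [0.144, -3.137, 0.001]
wrist_force: [1.1, 0.6, -7.7]
finger_gap: 0.0147
gripper_force: 98.2
6.15 [0.5098 0.1186 0.3741] R [[-0.996, -0.092, -0.001], [-0.092, 0.996, -0.001], [0.001, -0.001, -1.0]] q [ 0.337  0.337 -0.888  1.871  0.296  1.073  0.996] F [ 1.1  0.6 -7.7] 0.01470357345477658 98.23883056640625
max turn deg 4.01 mm 13.7
[0.01, -1.2, 0.66, -0.0699, -0.0001, -0.0008]
[0.01, -1.24, 0.58, -0.0699, -0.0001, -0.0008]
[0.01, -1.28, 0.49, -0.0699, -0.0001, -0.0008]
[0.01, -1.31, 0.4, -0.0699, -0.0001, -0.0008]
[0.02, -1.33, 0.31, -0.0699, -0.0001, -0.0008]
```

View pics/j2.png

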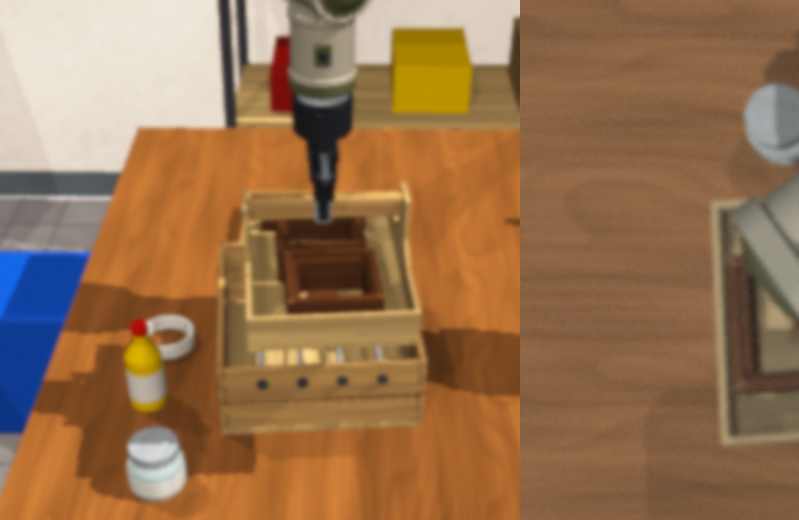

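Tray is upright over the crate with both frames inside (side crop 285–385, 220–310). Test tilt to 20° (below sliding angle).

```bash
python3 -m inch '[[0,-1.2,0.6,-0.07,0,0,0],[0,-1.2,0.6,-0.07,0,0,0],[0,-1.3,0.5,-0.07,0,0,0],[0,-1.3,0.4,-0.07,0,0,0],[0,-1.3,0.3,-0.07,0,0,0]]'
python3 -c "
from h import *
st()
p,r=dump(-.03,.03,25)
plan([(p,r,5)])
p,r=dump(-.03,.02,38)
plan([(p,r,1)])"
```

```text
time: 6.75
eef_pos: [0.5159, 0.0604, 0.3417]
tcp_rot: [0.147, -3.074, -0.546]
wrist_force: [0.3, -0.2, -7.6]
finger_gap: 0.0142
gripper_force: 98.5
6.75 [0.5159 0.0604 0.3417] R [[-0.995, -0.089, -0.032], [-0.095, 0.935, 0.343], [-0.001, 0.344, -0.939]] q [ 0.706  0.443 -1.018  1.93   0.033  0.909  1.392] F [ 0.3 -0.2 -7.6] 0.014215685740423745 98.46200108528137
max turn deg 0.97 mm 9.0
[0.03, -0.58, 0.68, -0.017, 0.0002, -0.0001]
[0.03, -0.6, 0.67, -0.017, 0.0002, -0.0001]
[0.03, -0.61, 0.66, -0.017, 0.0002, -0.0001]
[0.03, -0.62, 0.65, -0.017, 0.0002, -0.0001]
[0.03, -0.63, 0.64, -0.017, 0.0002, -0.0001]
max turn deg 17.86 mm 66.6
[0.14, -6.51, 1.41, -0.3117, 0.0011, -0.0004]
```

```bash
python3 -m inch '[[0,-0.6,0.7,-0.017,0,0,0],[0,-0.6,0.7,-0.017,0,0,0],[0,-0.6,0.7,-0.017,0,0,0],[0,-0.6,0.6,-0.017,0,0,0],[0,-0.6,0.6,-0.017,0,0,0]]'
python3 -c "
from h import *
st()
p,r=dump(-.03,.022,40)
plan([(p,r,5)])"
```

```text
time: 7.25
eef_pos: [0.5174, 0.0455, 0.2992]
tcp_rot: [0.146, -3.044, -0.674]
wrist_force: [-1.0, -0.1, -6.3]
finger_gap: 0.0146
gripper_force: 98.8
7.25 [0.5174 0.0455 0.2992] R [[-0.995, -0.087, -0.04], [-0.096, 0.902, 0.42], [-0.0, 0.422, -0.907]] q [ 0.757  0.533 -1.028  1.975  0.022  0.825  1.459] F [-1.  -0.1 -6.3] 0.014583506279937923 98.84616494178772
max turn deg 3.01 mm 9.8
[0.03, -0.78, -0.59, -0.0525, 0.0001, 0.0]
[0.03, -0.75, -0.63, -0.0525, 0.0001, 0.0]
[0.03, -0.71, -0.67, -0.0525, 0.0001, 0.0]
[0.03, -0.68, -0.71, -0.0525, 0.0001, 0.0]
[0.03, -0.64, -0.74, -0.0525, 0.0001, 0.0]
```

```bash
python3 -m inch '[[0,-0.8,-0.6,-0.052,0,0,0],[0,-0.75,-0.6,-0.052,0,0,0],[0,-0.7,-0.65,-0.052,0,0,0],[0,-0.7,-0.7,-0.052,0,0,0],[0,-0.65,-0.75,-0.052,0,0,0]]'
python3 -m inch '[[0,0,0,0,0,0,0],[0,0,0,0,0,0,0],[0,0,0,0,0,0,0],[0,0,0,0,0,0,0],[0,0,0,0,0,0,0]]'
python3 -c "
from h import *
st()
snap('side','s3');snap('top','t3')
a=cv2.imread('pics/s3.png');b=cv2.imread('pics/t3.png')
cv2.imwrite('pics/j3.png',np.hstack([cv2.resize(a[120:270,270:410],(420,450)),cv2.resize(b[130:270,250:390],(380,450))]))"
```

```text
time: 7.75
eef_pos: [0.5224, -0.0033, 0.3096]
tcp_rot: [0.138, -2.921, -1.061]
wrist_force: [0.1, 0.8, -4.8]
finger_gap: 0.0146
gripper_force: 99.3
time: 8.25
eef_pos: [0.5219, -0.002, 0.31]
tcp_rot: [0.14, -2.921, -1.056]
wrist_force: [0.2, 0.7, -4.1]
finger_gap: 0.0147
gripper_force: 99.3
8.25 [ 0.5219 -0.002   0.31  ] R [[-0.995, -0.074, -0.061], [-0.096, 0.765, 0.637], [-0.001, 0.64, -0.769]] q [ 0.973  0.687 -1.146  1.923 -0.098  0.912  1.654] F [ 0.2  0.7 -4.1] 0.01465649975316837 99.32156324386597
```

View pics/j3.png

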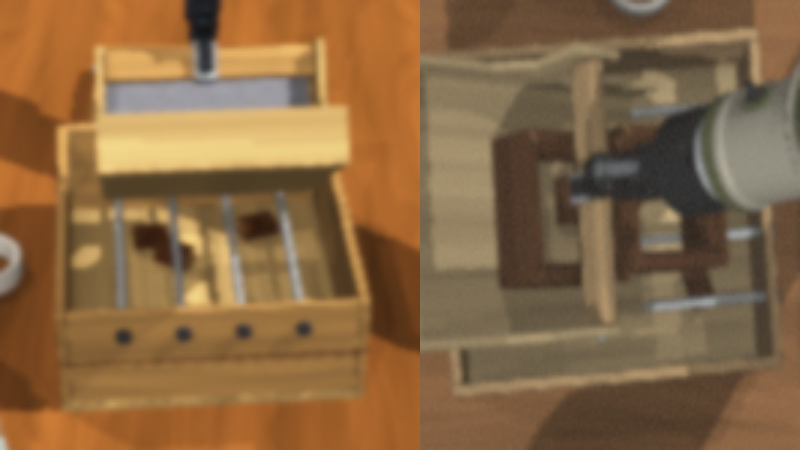

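Three ends are already in the crate (crop 150,245 / 258,225), frame 1 is on the bars, frame 2 nose-down at the lip with one end inside. Now draw the tray back towards +y.

```bash
python3 -c "
from h import *
p,r=dump(.06,.024,42)
p2,r2=dump(.10,.03,48)
plan([(p,r,9),(p2,r2,5)])"
```

```text
max turn deg 0.25 mm 9.3
[0.02, 0.74, 0.57, -0.0043, 0.0001, -0.0]
[0.02, 0.73, 0.57, -0.0043, 0.0001, -0.0]
[0.02, 0.73, 0.57, -0.0043, 0.0001, -0.0]
[0.02, 0.73, 0.58, -0.0043, 0.0001, -0.0]
[0.02, 0.73, 0.58, -0.0043, 0.0001, -0.0]
[0.02, 0.72, 0.58, -0.0043, 0.0001, -0.0]
[0.02, 0.72, 0.59, -0.0043, 0.0001, -0.0]
[0.02, 0.72, 0.59, -0.0043, 0.0001, -0.0]
[0.02, 0.72, 0.59, -0.0043, 0.0001, -0.0]
max turn deg 1.2 mm 4.4
[-0.0, 0.42, 0.13, -0.0209, 0.0, 0.0]
[-0.0, 0.41, 0.14, -0.0209, 0.0, 0.0]
[-0.0, 0.41, 0.15, -0.0209, 0.0, 0.0]
[-0.0, 0.41, 0.16, -0.0209, 0.0, 0.0]
[-0.0, 0.4, 0.17, -0.0209, 0.0, 0.0]
```

```bash
python3 -m inch '[[0,0.7,0.57,-0.004,0,0,0],[0,0.73,0.57,-0.004,0,0,0],[0,0.73,0.57,-0.004,0,0,0],[0,0.73,0.58,-0.004,0,0,0],[0,0.73,0.58,-0.004,0,0,0]]'
python3 -m inch '[[0,0.72,0.58,-0.004,0,0,0],[0,0.72,0.59,-0.004,0,0,0],[0,0.72,0.59,-0.004,0,0,0],[0,0.72,0.59,-0.004,0,0,0],[0,0.4,0.13,-0.02,0,0,0]]'
python3 -m inch '[[0,0.4,0.14,-0.02,0,0,0],[0,0.4,0.15,-0.02,0,0,0],[0,0.4,0.16,-0.02,0,0,0],[0,0.4,0.17,-0.02,0,0,0],[0,0,0,0,0,0,0]]'
python3 -c "
from h import *
st()
snap('side','s4');snap('top','t4')
a=cv2.imread('pics/s4.png');b=cv2.imread('pics/t4.png')
cv2.imwrite('pics/j4.png',np.hstack([cv2.resize(a[120:270,270:410],(420,450)),cv2.resize(b[130:270,250:390],(380,450))]))"
```

```text
time: 8.85
eef_pos: [0.5174, 0.044, 0.3111]
tcp_rot: [0.138, -2.909, -1.087]
wrist_force: [-0.4, -0.1, -5.3]
finger_gap: 0.0147
gripper_force: 99.3
time: 9.35
eef_pos: [0.5133, 0.0854, 0.3146]
tcp_rot: [0.139, -2.887, -1.139]
wrist_force: [-0.2, -0.0, -5.1]
finger_gap: 0.0147
gripper_force: 99.2
time: 9.85
eef_pos: [0.5123, 0.0995, 0.3209]
tcp_rot: [0.133, -2.835, -1.254]
wrist_force: [-0.4, 0.5, -3.3]
finger_gap: 0.015
gripper_force: 99.3
9.85 [0.5123 0.0995 0.3209] R [[-0.996, -0.063, -0.07], [-0.094, 0.67, 0.737], [0.001, 0.74, -0.673]] q [ 0.894  0.722 -1.22   1.996 -0.23   0.768  1.635] F [-0.4  0.5 -3.3] 0.015017702381472217 99.26641345024109
```

View pics/j4.png

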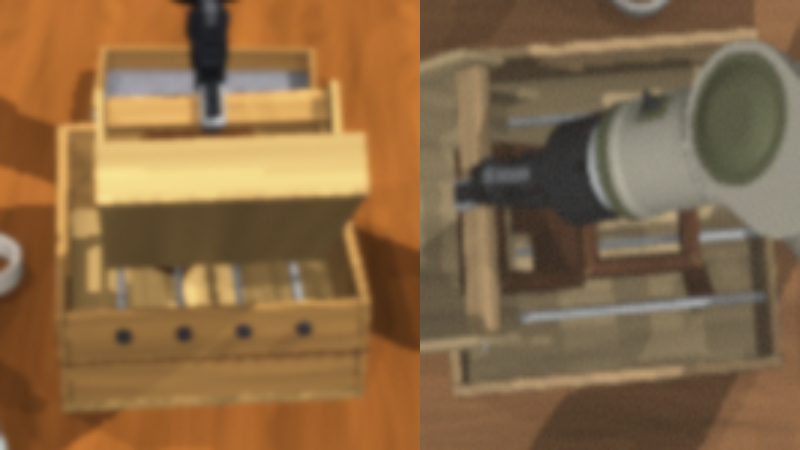

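```bash
python3 -c "
from h import *
p,r=dump(.14,.035,46)
plan([(p,r,3),((.50,.37,.35),tool(93),9),((.50,.37,.15),tool(93),6)])"
```

```text
max turn deg 0.55 mm 16.2
[0.06, 1.21, 1.07, 0.0095, 0.0005, -0.0005]
[0.06, 1.22, 1.05, 0.0095, 0.0005, -0.0005]
[0.05, 1.23, 1.04, 0.0095, 0.0005, -0.0005]
max turn deg 5.12 mm 24.9
[-0.17, 1.91, 1.6, 0.0892, -0.0019, 0.0046]
[-0.16, 2.04, 1.42, 0.0892, -0.0019, 0.0046]
[-0.14, 2.16, 1.23, 0.0892, -0.0019, 0.0046]
[-0.13, 2.26, 1.04, 0.0892, -0.0019, 0.0046]
[-0.12, 2.35, 0.83, 0.0892, -0.0019, 0.0046]
[-0.11, 2.41, 0.62, 0.0892, -0.0019, 0.0046]
[-0.1, 2.46, 0.4, 0.0892, -0.0019, 0.0046]
[-0.08, 2.48, 0.18, 0.0892, -0.0019, 0.0046]
[-0.07, 2.49, -0.04, 0.0892, -0.0019, 0.0046]
max turn deg 0.0 mm 33.3
[0.0, 0.0, 3.33, 0.0, 0.0, 0.0]
[0.0, 0.0, 3.33, 0.0, 0.0, 0.0]
[0.0, 0.0, 3.33, 0.0, 0.0, 0.0]
[0.0, 0.0, 3.33, 0.0, 0.0, 0.0]
[0.0, 0.0, 3.33, 0.0, 0.0, 0.0]
[0.0, 0.0, 3.33, 0.0, 0.0, 0.0]
```

```bash
python3 -m inch '[[0,1.2,1.05,0.01,0,0,0],[0,1.2,1.05,0.01,0,0,0],[0,1.25,1.0,0.01,0,0,0],[-0.1,2.4,1.1,0.089,0,0,0],[-0.1,2.5,0.9,0.089,0,0,0]]'
python3 -m inch '[[-0.1,2.2,1.2,0.089,0,0,0],[-0.1,2.3,1.0,0.089,0,0,0],[-0.1,2.3,0.8,0.089,0,0,0],[-0.1,2.4,0.6,0.089,0,0,0],[-0.1,2.5,0.4,0.089,0,0,0]]'
python3 -m inch '[[-0.1,2.5,0.2,0.089,0,0,0],[-0.1,2.5,0,0.089,0,0,0],[0,0,0,0,0,0,0],[0,0,0,0,0,0,0],[0,0,0,0,0,0,0]]'
python3 -c "
from h import *
st()
plan([((.50,.37,.145),tool(93),8)])
snap('top','t5')
a=cv2.imread('pics/t5.png');
cv2.imwrite('pics/j5.png',cv2.resize(a[130:264,180:390],(800,510),interpolation=cv2.INTER_CUBIC))"
```

```text
time: 10.45
eef_pos: [0.5047, 0.1977, 0.346]
tcp_rot: [0.138, -2.961, -0.95]
wrist_force: [1.3, 0.9, -4.9]
finger_gap: 0.0145
gripper_force: 99.5
time: 10.95
eef_pos: [0.4968, 0.3226, 0.3616]
tcp_rot: [0.15, -3.12, -0.274]
wrist_force: [-0.0, 0.8, -3.7]
finger_gap: 0.0144
gripper_force: 99.4
time: 11.45
eef_pos: [0.495, 0.3698, 0.3647]
tcp_rot: [0.149, -3.138, -0.0]
wrist_force: [-0.1, -0.2, -3.8]
finger_gap: 0.0141
gripper_force: 99.4
11.45 [0.495  0.3698 0.3647] R [[-0.995, -0.095, -0.0], [-0.095, 0.995, 0.0], [0.0, 0.0, -1.0]] q [-0.266  0.44  -0.684  1.697  0.304  1.113  0.626] F [-0.1 -0.2 -3.8] 0.01405658904821498 99.4434106349945
max turn deg 0.31 mm 27.5
[-0.06, -0.0, 2.75, 0.0, -0.0, 0.0053]
[-0.06, -0.0, 2.75, 0.0, -0.0, 0.0053]
[-0.06, -0.0, 2.75, 0.0, -0.0, 0.0053]
[-0.06, -0.0, 2.75, 0.0, -0.0, 0.0053]
[-0.06, -0.0, 2.75, 0.0, -0.0, 0.0053]
[-0.06, -0.0, 2.75, 0.0, -0.0, 0.0053]
[-0.06, -0.0, 2.75, 0.0, -0.0, 0.0053]
[-0.06, -0.0, 2.75, 0.0, -0.0, 0.0053]
```

View pics/j5.png

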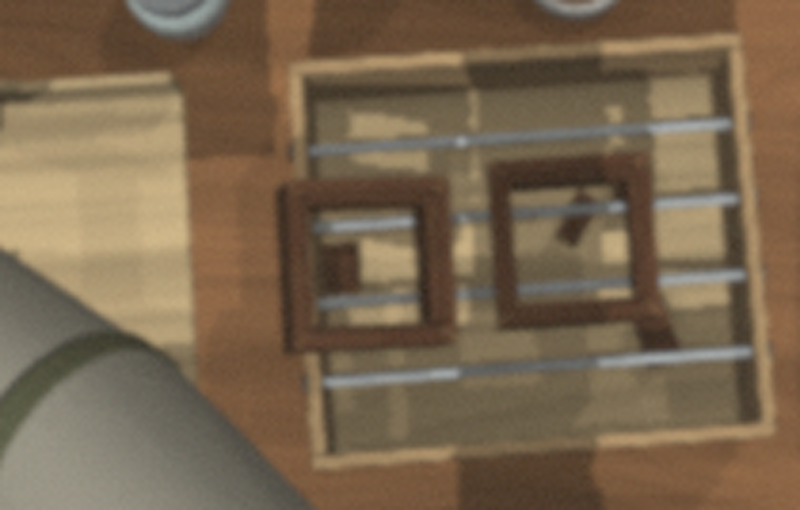

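Right frame lies flat on the rods; left frame (285–455, 178–350) reaches over the left rim (x≈300) so it may be leaning on it. Stubs are below the bars. Check numerically.

```bash
python3 -c "
from h import *
c=lambda u,v,z:ray('t5',180+u/3.8095,130+v/3.806,z)
Rg=R.from_euler('z',5.5,degrees=True)
g=lambda P:Rg.inv().apply(np.array(P)-G).round(3)
for n,q in dict(f2=[(285,185),(448,178),(455,345),(287,350)],f1=[(490,165),(648,155),(658,315),(500,328)]).items():
  for z in(.158,.18):
    P=np.array([c(*p,z) for p in q]);print(n,z,g(P).tolist(),P.mean(0),[round(float(np.linalg.norm(P[i]-P[(i+1)%4])),4) for i in range(4)])
print('stub f2',[g(c(*p,.1)) .tolist() for p in [(325,245),(358,290)]],[g(c(*p,.03)) .tolist() for p in [(325,245),(358,290)]])
print('stub f1',[g(c(575,215,z)).tolist() for z in(.11,.02)],[g(c(655,325,z)).tolist() for z in(.11,.02)])
snap('side','s5');a=cv2.imread('pics/s5.png');cv2.imwrite('pics/j6.png',cv2.resize(a[140:270,260:410],(800,600),interpolation=cv2.INTER_CUBIC))
"
```

```text
f2 0.158 [[0.053, 0.174, 0.058], [0.05, 0.057, 0.058], [-0.07, 0.06, 0.058], [-0.065, 0.179, 0.058]] [0.50275 0.0996  0.158  ] [0.117, 0.1205, 0.1193, 0.1186]
f2 0.18 [[0.05, 0.172, 0.08], [0.047, 0.057, 0.08], [-0.071, 0.06, 0.08], [-0.067, 0.177, 0.08]] [0.500625 0.0983   0.18    ] [0.115, 0.1183, 0.1173, 0.1165]
f1 0.158 [[0.058, 0.027, 0.058], [0.058, -0.088, 0.058], [-0.059, -0.086, 0.058], [-0.06, 0.027, 0.058]] [ 0.5241  -0.04695  0.158  ] [0.1146, 0.1162, 0.1136, 0.1179]
f1 0.18 [[0.054, 0.027, 0.08], [0.054, -0.085, 0.08], [-0.06, -0.084, 0.08], [-0.061, 0.028, 0.08]] [ 0.5216 -0.0457  0.18  ] [0.1126, 0.1142, 0.1116, 0.1159]
stub f2 [[0.014, 0.153, 0.0], [-0.021, 0.13, 0.0]] [[0.022, 0.158, -0.07], [-0.015, 0.134, -0.07]]
stub f1 [[0.023, -0.035, 0.01], [0.034, -0.041, -0.08]] [[-0.063, -0.089, 0.01], [-0.058, -0.098, -0.08]]
```

```bash
python3 -m inch '[[0,0,2.0,0,0,0,0],[0,0,3.0,0,0,0,0],[0,0,3.5,0,0,0,0],[0,0,3.5,0,0,0,0],[0,0,3.5,0,0,0,0]]'
python3 -m inch '[[0,0,3.0,0,0,0,0],[0,0,2.0,0,0,0,0],[0,0,1.2,0,0,0,0],[0,0,0.8,0,0,0,0],[0,0,0.5,0,0,0,0]]'
```

```text
time: 12.05
eef_pos: [0.4967, 0.368, 0.2087]
tcp_rot: [-0.143, 3.138, 0.001]
wrist_force: [0.6, 0.0, -4.7]
finger_gap: 0.0144
gripper_force: 99.5
time: 12.55
eef_pos: [0.4964, 0.3694, 0.1348]
tcp_rot: [-0.146, 3.138, 0.001]
wrist_force: [0.5, 0.5, -3.4]
finger_gap: 0.0151
gripper_force: 99.3
```

```bash
python3 -m inch '[[0,0,0.5,0,0,0,0],[0,0,0.3,0,0,0,0],[0,0,0.2,0,0,0,0],[0,0,0.2,0,0,0,0],[0,0,0,0,0,0,0]]'
python3 -c "
from h import *
st()"
```

```text
time: 13.05
eef_pos: [0.496, 0.3699, 0.1236]
tcp_rot: [-0.148, 3.137, 0.0]
wrist_force: [-1.5, -2.4, 2.8]
finger_gap: 0.0147
gripper_force: 100.5
13.05 [0.496  0.3699 0.1236] R [[-0.996, -0.094, 0.001], [-0.094, 0.996, 0.0], [-0.001, 0.0, -1.0]] q [-0.388  0.691 -0.526  1.932  0.548  0.663  0.408] F [-1.5 -2.4  2.8] 0.014693013532123803 100.5021071434021
```

View pics/j6.png

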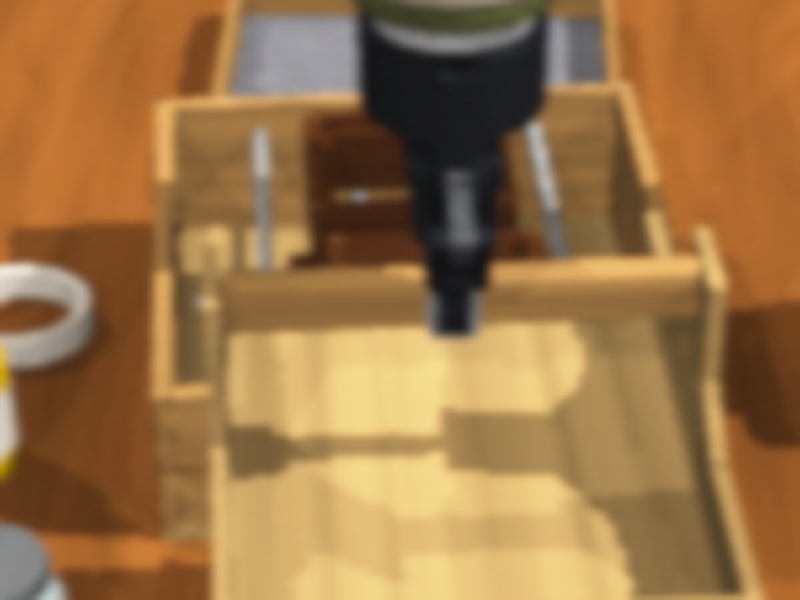

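Tray is down (bench contact force), empty. Release and go to frame 1's −y wall with the tool turned half round (f2 leans ~13° on the +y rim).

```bash
python3 -m inch '[[0,0,0,0,0,0,60],[0,0,0,0,0,0,60],[0,0,0,0,0,0,60],[0,0,-1,0,0,0,60],[0,0,-3,0,0,0,60]]'
python3 -m inch '[[0,0,-4,0,0,0,65],[0,0,-4,0,0,0.14,65],[0,0,-2,0,0,0.145,65],[0,0,0,0,0,0.145,65],[0,0,0,0,0,0.145,65]]'
python3 -c "
from h import *
st()
plan([((.529,-.0987,.26),tool(5.5),9),((.529,-.0987,.20),tool(-84.5),11)])"
```

```text
time: 13.55
eef_pos: [0.4949, 0.3688, 0.1614]
tcp_rot: [0.148, -3.135, 0.004]
wrist_force: [-0.3, 0.1, 0.7]
finger_gap: 0.0512
gripper_force: 0.0
time: 14.05
eef_pos: [0.496, 0.3699, 0.2647]
tcp_rot: [0.757, 3.048, 0.003]
wrist_force: [-0.6, -0.2, -0.8]
finger_gap: 0.0557
gripper_force: 0.0
14.05 [0.496  0.3699 0.2647] R [[-0.884, 0.468, 0.002], [0.468, 0.884, 0.002], [-0.001, 0.002, -1.0]] q [-0.403  0.5   -0.484  1.824  0.293  0.886  0.061] F [-0.6 -0.2 -0.8] 0.05570409821791454 0.0
max turn deg 6.29 mm 52.2
[-2.76, -4.43, 0.04, 0.0003, -0.0, 0.1098]
[-3.23, -4.1, 0.05, 0.0003, -0.0, 0.1098]
[-3.66, -3.72, 0.05, 0.0003, -0.0, 0.1098]
[-4.04, -3.3, 0.05, 0.0003, -0.0, 0.1098]
[-4.38, -2.84, 0.05, 0.0003, -0.0, 0.1098]
[-4.67, -2.34, 0.05, 0.0003, -0.0, 0.1098]
[-4.89, -1.81, 0.05, 0.0003, -0.0, 0.1098]
[-5.06, -1.27, 0.05, 0.0003, -0.0, 0.1098]
[-5.17, -0.7, 0.05, 0.0003, -0.0, 0.1098]
max turn deg 8.18 mm 5.5
[0.0, -0.0, 0.55, 0.0, 0.0, 0.1428]
[-0.0, -0.0, 0.55, 0.0, 0.0, 0.1428]
[-0.0, -0.0, 0.55, 0.0, 0.0, 0.1428]
[-0.0, -0.0, 0.55, 0.0, 0.0, 0.1428]
[-0.0, -0.0, 0.55, 0.0, 0.0, 0.1428]
[-0.0, -0.0, 0.55, 0.0, 0.0, 0.1428]
[-0.0, -0.0, 0.55, 0.0, 0.0, 0.1428]
[-0.0, -0.0, 0.55, 0.0, 0.0, 0.1428]
[-0.0, -0.0, 0.55, 0.0, 0.0, 0.1428]
[-0.0, -0.0, 0.55, 0.0, 0.0, 0.1428]
[-0.0, -0.0, 0.55, 0.0, 0.0, 0.1428]
```

```bash
python3 -m inch '[[-2.6,-4.2,0,0,0,0.11,65],[-3.1,-3.9,0,0,0,0.11,65],[-3.5,-3.5,0,0,0,0.11,65],[-3.8,-3.1,0,0,0,0.11,65],[-4.1,-2.7,0,0,0,0.11,65]]'
python3 -m inch '[[-4.4,-2.2,0,0,0,0.11,65],[-4.6,-1.7,0,0,0,0.11,65],[-4.7,-1.2,0,0,0,0.11,65],[-4.8,-0.7,0,0,0,0.11,65],[0,0,0.5,0,0,0.14,65]]'
python3 -m inch '[[0,0,0.5,0,0,0.143,65],[0,0,0.5,0,0,0.143,65],[0,0,0.5,0,0,0.143,65],[0,0,0.5,0,0,0.143,65],[0,0,0.5,0,0,0.143,65]]'
python3 -c "
from h import *
st()
plan([((.529,-.0987,.19),tool(-84.5),5)])"
```

```text
time: 14.55
eef_pos: [0.5146, 0.1219, 0.2636]
tcp_rot: [1.554, 2.73, 0.001]
wrist_force: [0.9, -0.3, 0.4]
finger_gap: 0.0554
gripper_force: 0.0
time: 15.05
eef_pos: [0.5287, -0.0788, 0.2588]
tcp_rot: [2.279, 2.158, -0.001]
wrist_force: [0.2, 0.4, -0.2]
finger_gap: 0.0554
gripper_force: 0.0
time: 15.55
eef_pos: [0.5289, -0.0709, 0.2332]
tcp_rot: [-2.887, -1.238, -0.002]
wrist_force: [0.4, 0.3, 0.3]
finger_gap: 0.0556
gripper_force: 0.0
15.55 [ 0.5289 -0.0709  0.2332] R [[0.689, 0.725, 0.001], [0.725, -0.689, 0.001], [0.001, 0.0, -1.0]] q [ 1.000e-03  4.010e-01  3.600e-02  2.063e+00 -2.400e-02  6.770e-01
 -7.080e-01] F [0.4 0.3 0.3] 0.05560700527307544 0.0
max turn deg 8.19 mm 10.3
[-0.4, 0.39, 0.86, -0.0001, -0.0002, 0.1429]
[-0.34, 0.44, 0.86, -0.0001, -0.0002, 0.1429]
[-0.28, 0.48, 0.86, -0.0001, -0.0002, 0.1429]
[-0.21, 0.52, 0.86, -0.0001, -0.0002, 0.1429]
[-0.13, 0.54, 0.86, -0.0001, -0.0002, 0.1429]
```

```bash
python3 -m inch '[[-0.4,0.4,0.85,0,0,0.143,65],[-0.35,0.45,0.85,0,0,0.143,65],[-0.3,0.5,0.85,0,0,0.143,65],[-0.2,0.5,0.85,0,0,0.143,65],[-0.1,0.55,0.85,0,0,0.143,65]]'
python3 -m inch '[[0,0,1.0,0,0,0,65],[0,0,1.0,0,0,0,65],[0,0,1.0,0,0,0,65],[0,0,1.0,0,0,0,65],[0,0,0.6,0,0,0,65]]'
python3 -m inch '[[0,0,0,0,0,0,0],[0,0,0,0,0,0,0],[0,0,0,0,0,0,0],[0,0,0,0,0,0,0],[0,0,0,0,0,0,0]]' 40
python3 -c "
from h import *
st()"
```

```text
time: 16.05
eef_pos: [0.5296, -0.0991, 0.1906]
tcp_rot: [-3.137, -0.15, -0.002]
wrist_force: [-0.7, 0.7, -0.8]
finger_gap: 0.0555
gripper_force: 0.0
time: 16.55
eef_pos: [0.529, -0.0992, 0.1432]
tcp_rot: [-3.137, -0.16, 0.001]
wrist_force: [0.3, 0.2, -0.2]
finger_gap: 0.0557
gripper_force: 0.0
time: 17.05
eef_pos: [0.5295, -0.0993, 0.1446]
tcp_rot: [3.138, 0.159, 0.001]
wrist_force: [0.5, -0.2, 2.1]
finger_gap: 0.0152
gripper_force: 41.7
17.05 [ 0.5295 -0.0993  0.1446] R [[0.995, 0.101, 0.001], [0.101, -0.995, -0.0], [0.001, 0.0, -1.0]] q [-0.052  0.547  0.19   2.133 -0.215  0.479 -1.168] F [ 0.5 -0.2  2.1] 0.015189369960339722 41.74812734127045
```

```bash
python3 -m inch '[[0,0,-1.0,0,0,0,0],[0,0,-2.0,0,0,0,0],[0,0,-3.0,0,0,0,0],[0,0,-3.0,0,0,0,0],[0,0,-1.5,0,0,0,0]]'
python3 -c "
from h import *
st()
plan([((.466,-.426,.20),tool(-90),9)])"
```

```text
time: 17.55
eef_pos: [0.5298, -0.0997, 0.2521]
tcp_rot: [3.137, 0.158, 0.005]
wrist_force: [0.7, 0.6, -2.7]
finger_gap: 0.0158
gripper_force: 40.1
17.55 [ 0.5298 -0.0997  0.2521] R [[0.995, 0.1, 0.003], [0.1, -0.995, -0.0], [0.003, 0.001, -1.0]] q [-0.113  0.39   0.264  2.044 -0.151  0.723 -1.225] F [ 0.7  0.6 -2.7] 0.01575364380454649 40.13788819313049
max turn deg 0.64 mm 37.4
[-1.07, 3.54, 0.58, 0.0001, -0.0003, 0.0112]
[-1.03, 3.55, 0.58, 0.0001, -0.0003, 0.0112]
[-0.99, 3.56, 0.58, 0.0001, -0.0003, 0.0112]
[-0.95, 3.57, 0.58, 0.0001, -0.0003, 0.0112]
[-0.91, 3.58, 0.58, 0.0001, -0.0003, 0.0112]
[-0.87, 3.59, 0.58, 0.0001, -0.0003, 0.0112]
[-0.83, 3.6, 0.58, 0.0001, -0.0003, 0.0112]
[-0.79, 3.61, 0.58, 0.0001, -0.0003, 0.0112]
[-0.75, 3.62, 0.58, 0.0001, -0.0003, 0.0112]
```

```bash
python3 -m inch '[[-1.05,3.5,0.5,0,0,0.011,0],[-1.0,3.5,0.5,0,0,0.011,0],[-1.0,3.55,0.6,0,0,0.011,0],[-0.95,3.6,0.6,0,0,0.011,0],[-0.9,3.6,0.6,0,0,0.011,0]]'
python3 -m inch '[[-0.9,3.6,0.6,0,0,0.011,0],[-0.85,3.6,0.6,0,0,0.011,0],[-0.8,3.6,0.6,0,0,0.011,0],[-0.75,3.6,0.6,0,0,0.011,0],[0,0,0,0,0,0,0]]'
python3 -m inch '[[0,0,2.5,0,0,0,0],[0,0,3.0,0,0,0,0],[0,0,3.0,0,0,0,0],[0,0,2.5,0,0,0,0],[0,0,1.5,0,0,0,0]]'
python3 -c "
from h import *
st()"
```

```text
time: 18.05
eef_pos: [0.4939, -0.2816, 0.2217]
tcp_rot: [3.14, 0.072, 0.001]
wrist_force: [1.2, -0.2, -2.0]
finger_gap: 0.0159
gripper_force: 40.1
time: 18.55
eef_pos: [0.4628, -0.4307, 0.1973]
tcp_rot: [3.138, -0.008, -0.002]
wrist_force: [-0.3, 0.2, -1.4]
finger_gap: 0.0151
gripper_force: 40.1
time: 19.05
eef_pos: [0.4654, -0.4241, 0.0709]
tcp_rot: [-3.14, -0.004, 0.002]
wrist_force: [-0.6, 0.3, -2.0]
finger_gap: 0.0151
gripper_force: 40.1
19.05 [ 0.4654 -0.4241  0.0709] R [[1.0, 0.002, -0.001], [0.002, -1.0, 0.001], [-0.001, -0.001, -1.0]] q [ 0.532  0.735  0.179  1.959 -0.266  0.472 -0.664] F [-0.6  0.3 -2. ] 0.015065660454284948 40.145931243896484
```

```bash
python3 -m inch '[[0,0,0.8,0,0,0,0],[0,0,0.5,0,0,0,0],[0,0,0.3,0,0,0,0],[0,0,0.2,0,0,0,0],[0,0,0.1,0,0,0,0]]'
python3 -m inch '[[0,0,0.1,0,0,0,0],[0,0,0,0,0,0,0],[0,0,0,0,0,0,0],[0,0,0,0,0,0,0],[0,0,0,0,0,0,0]]'
```

```text
time: 19.55
eef_pos: [0.4659, -0.4253, 0.0538]
tcp_rot: [3.141, 0.003, 0.001]
wrist_force: [0.3, 1.3, -1.7]
finger_gap: 0.0155
gripper_force: 40.1
time: 20.05
eef_pos: [0.4656, -0.4251, 0.0523]
tcp_rot: [3.142, 0.003, 0.0]
wrist_force: [0.6, -1.0, -1.9]
finger_gap: 0.0153
gripper_force: 40.1
```

```bash
python3 -m inch '[[0,0,0.1,0,0,0,0],[0,0,0.1,0,0,0,0],[0,0,0,0,0,0,0],[0,0,0,0,0,0,0],[0,0,0,0,0,0,0]]'
```

```text
time: 20.55
eef_pos: [0.4657, -0.4252, 0.0506]
tcp_rot: [3.141, 0.002, 0.0]
wrist_force: [-0.9, -0.2, 5.3]
finger_gap: 0.0153
gripper_force: 42.7
```

Contact. Release, lift, and check by image comparison that frame 2 hasn't moved since the last view.

```bash
python3 -m inch '[[0,0,0,0,0,0,55],[0,0,0,0,0,0,55],[0,0,0,0,0,0,55],[0,0,-2,0,0,0,55],[0,0,-4,0,0,0,60]]'
python3 -m inch '[[0,0,-4.5,0,0,0,65],[0,0,-4.5,0,0,0,65],[0,0,-4,0,0,0,65],[0,0,-1,0,0,0,65],[0,0,0,0,0,0,65]]'
python3 -c "
from h import *
st()
snap('top','t6');a=cv2.imread('pics/t5.png').astype(int);b=cv2.imread('pics/t6.png').astype(int)
rg=np.s_[174:226,252:302]
print('f2 diff',np.abs(a[rg]-b[rg]).mean())
def mask(im,x0,x1,y0,y1):
    m=((im[...,2]<115)&(im[...,2]-im[...,0]>25)&(im[...,1]<75)).astype(np.uint8);o=np.zeros_like(m);o[y0:y1,x0:x1]=m[y0:y1,x0:x1];
    v,u=np.nonzero(o);return len(u),u.min(),u.max(),v.min(),v.max()
print(mask(a,245,305,165,230),mask(b,245,305,165,230),mask(b,390,490,140,260))
print(ray('t6',*np.array([0,0]),.064))
plan([((.51,.03,.22),tool(-88,-13.6),10)])"
```

```text
time: 21.05
eef_pos: [0.4644, -0.4239, 0.1082]
tcp_rot: [-3.138, -0.003, 0.007]
wrist_force: [-0.4, -1.2, 0.4]
finger_gap: 0.0515
gripper_force: 0.0
time: 21.55
eef_pos: [0.4662, -0.4255, 0.252]
tcp_rot: [3.14, 0.003, 0.005]
wrist_force: [-1.0, 0.5, 0.1]
finger_gap: 0.0559
gripper_force: 0.0
21.55 [ 0.4662 -0.4255  0.252 ] R [[1.0, 0.002, 0.003], [0.002, -1.0, -0.002], [0.003, 0.002, -1.0]] q [ 0.457  0.501  0.286  1.844 -0.187  0.819 -0.731] F [-1.   0.5  0.1] 0.05585183714210092 0.0
f2 diff 4.757179487179487
(1294, np.int64(246), np.int64(298), np.int64(165), np.int64(229)) (1248, np.int64(245), np.int64(298), np.int64(165), np.int64(227)) (890, np.int64(395), np.int64(489), np.int64(140), np.int64(243))
[1.0924 0.9606 0.064 ]
max turn deg 1.37 mm 45.8
[0.45, -4.55, 0.3, 0.0238, -0.0005, -0.0033]
[0.47, -4.54, 0.41, 0.0238, -0.0005, -0.0033]
[0.48, -4.53, 0.52, 0.0238, -0.0005, -0.0033]
[0.5, -4.51, 0.62, 0.0238, -0.0005, -0.0033]
[0.51, -4.49, 0.73, 0.0238, -0.0005, -0.0033]
[0.53, -4.47, 0.84, 0.0238, -0.0005, -0.0033]
[0.54, -4.45, 0.94, 0.0238, -0.0005, -0.0033]
[0.56, -4.42, 1.05, 0.0238, -0.0005, -0.0033]
[0.57, -4.4, 1.15, 0.0238, -0.0005, -0.0033]
[0.59, -4.37, 1.26, 0.0238, -0.0005, -0.0033]
```

```bash
python3 -m inch '[[0.45,-4.5,0.2,0.024,0,-0.005,65],[0.45,-4.5,0.3,0.024,0,-0.007,65],[0.5,-4.5,0.4,0.024,0,-0.007,65],[0.5,-4.5,0.5,0.024,0,-0.007,65],[0.5,-4.5,0.7,0.024,0,-0.007,65]]'
python3 -m inch '[[0.4,-4.5,0.8,0.024,0,-0.007,65],[0.4,-4.4,0.9,0.024,0,-0.007,65],[0.3,-4.4,1.1,0.024,0,-0.007,65],[0.3,-4.4,1.2,0.024,0,-0.007,65],[0.2,-4.4,1.3,0.024,0,-0.007,65]]'
python3 -c "
from h import *
st()
plan([((.509,.0365,.203),tool(-86,-13.6),2),((.5075,.0505,.1446),tool(-86,-13.6),4)])"
```

```text
time: 22.1
eef_pos: [0.4855, -0.1967, 0.2381]
tcp_rot: [-3.019, -0.053, 0.005]
wrist_force: [0.8, 0.5, 0.0]
finger_gap: 0.0555
gripper_force: 0.0
time: 22.6
eef_pos: [0.4903, 0.0303, 0.2229]
tcp_rot: [-2.899, -0.101, 0.005]
wrist_force: [0.4, -0.0, -0.3]
finger_gap: 0.0558
gripper_force: 0.0
22.6 [0.4903 0.0303 0.2229] R [[0.998, 0.068, -0.012], [0.069, -0.969, 0.238], [0.005, -0.238, -0.971]] q [-0.069  0.388  0.051  2.162 -0.441  0.646 -1.161] F [ 0.4 -0.  -0.3] 0.05583331296924928 0.0
max turn deg 0.17 mm 14.0
[0.95, 0.0, 1.03, -0.0017, -0.0025, 0.0003]
[0.95, -0.0, 1.03, -0.0017, -0.0025, 0.0003]
max turn deg 0.0 mm 15.0
[-0.01, 0.0, 1.5, -0.0, 0.0, 0.0]
[-0.01, 0.0, 1.5, -0.0, 0.0, 0.0]
[-0.01, 0.0, 1.5, -0.0, 0.0, 0.0]
[-0.01, 0.0, 1.5, -0.0, 0.0, 0.0]
```

```bash
python3 -m inch '[[0.95,0,1.0,0,0,0,65],[0.95,0,1.0,0,0,0,65],[0,0,1.5,0,0,0,65],[0,0,1.5,0,0,0,65],[0,0,1.5,0,0,0,65]]'
python3 -m inch '[[0,0,1.5,0,0,0,65],[0,0,0,0,0,0,40],[0,0,0,0,0,0,20],[0,0,0,0,0,0,0],[0,0,0,0,0,0,0]]' 30
python3 -m inch '[[0,0,0,0,0,0,0],[0,0,0,0,0,0,0],[0,0,0,0,0,0,0],[0,0,0,0,0,0,0],[0,0,0,0,0,0,0]]' 40
python3 -c "
from h import *
st()
snap('top','t7');snap('side','s7')"
```

```text
time: 23.1
eef_pos: [0.5099, 0.0438, 0.1597]
tcp_rot: [-2.901, -0.098, 0.002]
wrist_force: [0.3, -0.3, -0.3]
finger_gap: 0.0554
gripper_force: 0.0
time: 23.6
eef_pos: [0.51, 0.0483, 0.1476]
tcp_rot: [-2.9, -0.101, -0.001]
wrist_force: [0.0, 0.9, -1.4]
finger_gap: 0.0155
gripper_force: 29.2
time: 24.1
eef_pos: [0.51, 0.0487, 0.1475]
tcp_rot: [-2.9, -0.101, -0.001]
wrist_force: [1.0, -2.3, 1.7]
finger_gap: 0.0155
gripper_force: 43.0
24.1 [0.51   0.0487 0.1475] R [[0.998, 0.069, -0.008], [0.069, -0.969, 0.237], [0.009, -0.237, -0.971]] q [-0.052  0.527 -0.019  2.184 -0.52   0.477 -1.1  ] F [ 1.  -2.3  1.7] 0.015471497985187386 42.99890220165253
```

```bash
python3 -m inch '[[0,-0.2,-1.0,0,0,0,0],[0,-0.5,-2.0,0,0,0,0],[0,-0.7,-2.9,0,0,0,0],[0,-0.7,-2.9,0,0,0,0],[0,-0.5,-2.0,0,0,0,0]]'
python3 -c "
from h import *
st()
plan([((.594,-.426,.20),tool(-90),12)])"
```

```text
time: 24.7
eef_pos: [0.5086, 0.0486, 0.2606]
tcp_rot: [-2.9, -0.103, -0.001]
wrist_force: [0.0, 0.3, -1.9]
finger_gap: 0.0154
gripper_force: 41.6
24.7 [0.5086 0.0486 0.2606] R [[0.998, 0.07, -0.008], [0.07, -0.969, 0.238], [0.009, -0.238, -0.971]] q [-0.131  0.351  0.087  2.091 -0.407  0.738 -1.241] F [ 0.   0.3 -1.9] 0.01536242090557617 41.58966064453125
max turn deg 1.19 mm 40.5
[0.43, 4.0, -0.45, -0.02, -0.0001, 0.0059]
[0.45, 4.01, -0.37, -0.02, -0.0001, 0.0059]
[0.48, 4.01, -0.29, -0.02, -0.0001, 0.0059]
[0.5, 4.01, -0.21, -0.02, -0.0001, 0.0059]
[0.52, 4.01, -0.13, -0.02, -0.0001, 0.0059]
[0.55, 4.01, -0.05, -0.02, -0.0001, 0.0059]
[0.57, 4.01, 0.03, -0.02, -0.0001, 0.0059]
[0.59, 4.0, 0.11, -0.02, -0.0001, 0.0059]
[0.62, 4.0, 0.19, -0.02, -0.0001, 0.0059]
[0.64, 3.99, 0.27, -0.02, -0.0001, 0.0059]
[0.67, 3.98, 0.35, -0.02, -0.0001, 0.0059]
[0.69, 3.97, 0.43, -0.02, -0.0001, 0.0059]
```

```bash
python3 -m inch '[[0.4,4.0,-0.45,-0.02,0,0.006,0],[0.45,4.0,-0.4,-0.02,0,0.006,0],[0.5,4.0,-0.3,-0.02,0,0.006,0],[0.5,4.0,-0.2,-0.02,0,0.006,0],[0.5,4.0,-0.1,-0.02,0,0.006,0]]'
python3 -c "
from h import *
b=cv2.imread('pics/t7.png').astype(int)[140:255,393:483]
m=((b[...,2]-b[...,0]>12)&(b[...,2]<130)&(b[...,1]<85)).astype(np.uint8)
n,l,s,c=cv2.connectedComponentsWithStats(m)
i=1+np.argmax(s[1:,4]);print(s[1:][np.argsort(-s[1:,4])][:4])
v,u=np.nonzero(l==i);r=cv2.minAreaRect(np.c_[u,v].astype(np.float32));print(r)
P=np.array([ray('t7',393+p[0],140+p[1],.064) for p in cv2.boxPoints(r)]);print(P,P.mean(0),[round(float(np.linalg.norm(P[k]-P[k-1])),4) for k in range(4)])
for row in m[40:112:3]: print(''.join('#' if x else '.' for x in row))
"
```

```text
time: 25.2
eef_pos: [0.5436, -0.15, 0.2334]
tcp_rot: [-3.002, -0.06, 0.001]
wrist_force: [0.8, 0.4, -1.5]
finger_gap: 0.0156
gripper_force: 41.6
[[ 23  59  44  42 996]
 [  2   4  77   9 470]
 [  0  14   9  96 333]
 [ 77  17   5  87 211]]
((44.5, 79.5), (41.0, 43.0), 90.0)
[[ 0.5247 -0.3046  0.064 ]
 [ 0.5283 -0.4326  0.064 ]
 [ 0.4076 -0.4315  0.064 ]
 [ 0.4042 -0.3048  0.064 ]] [ 0.4662   -0.368375  0.064   ] [0.1205, 0.1281, 0.1207, 0.1267]
.###..........................................................................##..........
.###..........................................................................##..........
####..........................................................................##..........
####..........................................................................##..........
####..........................................................................###.........
.###..........................................................................###.........
.###..........................................................................###.........
.###............
[... 830 characters left out ...]
#####.........................#########.............##.........
####....................########.........................#########.............##.........
####....................#############.########....###.#############............##.........
.###...................############################################...........####........
.###..................................................#.###.#.###.............####........
####...........................................................................##.........
#.####........#.##........................................................................
...#.................................#.#.#................................................
```

Frame 1 sits square at (0.466, −0.368), upper edge x≈0.526; frame 2 goes to TCP x≈0.600.

```bash
python3 -c "
from h import *
plan([((.60,-.426,.20),tool(-90),8)])"
```

```text
max turn deg 1.04 mm 35.5
[0.56, 3.5, -0.07, -0.0174, 0.0001, 0.005]
[0.58, 3.5, -0.01, -0.0174, 0.0001, 0.005]
[0.6, 3.49, 0.05, -0.0174, 0.0001, 0.005]
[0.62, 3.49, 0.11, -0.0174, 0.0001, 0.005]
[0.63, 3.48, 0.17, -0.0174, 0.0001, 0.005]
[0.65, 3.48, 0.24, -0.0174, 0.0001, 0.005]
[0.67, 3.47, 0.3, -0.0174, 0.0001, 0.005]
[0.69, 3.46, 0.36, -0.0174, 0.0001, 0.005]
```

```bash
python3 -m inch '[[0.55,3.5,-0.1,-0.0174,0,0.005,0],[0.6,3.5,0,-0.0174,0,0.005,0],[0.6,3.5,0,-0.0174,0,0.005,0],[0.6,3.5,0.1,-0.0174,0,0.005,0],[0.65,3.5,0.2,-0.0174,0,0.005,0]]'
python3 -m inch '[[0.65,3.5,0.2,-0.0174,0,0.005,0],[0.65,3.5,0.3,-0.0174,0,0.005,0],[0.7,3.5,0.4,-0.0174,0,0.005,0],[0,0,0,0,0,0,0],[0,0,0,0,0,0,0]]'
python3 -c "
from h import *
st()
plan([((.60,-.426,.08),tool(-90),5)])"
```

```text
time: 25.7
eef_pos: [0.579, -0.3227, 0.2129]
tcp_rot: [-3.089, -0.023, 0.001]
wrist_force: [1.2, 0.1, -0.8]
finger_gap: 0.0154
gripper_force: 41.5
time: 26.2
eef_pos: [0.5995, -0.4262, 0.1996]
tcp_rot: [-3.14, 0.002, 0.002]
wrist_force: [-0.6, 0.1, -1.2]
finger_gap: 0.0156
gripper_force: 41.5
26.2 [ 0.5995 -0.4262  0.1996] R [[1.0, -0.001, -0.002], [-0.001, -1.0, 0.002], [-0.002, -0.002, -1.0]] q [ 0.38   0.682  0.271  1.632 -0.225  0.861 -0.831] F [-0.6  0.1 -1.2] 0.015562145405187803 41.457295417785645
max turn deg 0.03 mm 23.9
[0.01, -0.0, 2.39, -0.0004, 0.0003, -0.0002]
[0.01, -0.0, 2.39, -0.0004, 0.0003, -0.0002]
[0.01, -0.0, 2.39, -0.0004, 0.0003, -0.0002]
[0.01, -0.0, 2.39, -0.0004, 0.0003, -0.0002]
[0.01, -0.0, 2.39, -0.0004, 0.0003, -0.0002]
```

```bash
python3 -m inch '[[0,0,2.0,0,0,0,0],[0,0,2.8,0,0,0,0],[0,0,2.8,0,0,0,0],[0,0,2.4,0,0,0,0],[0,0,2.0,0,0,0,0]]'
python3 -m inch '[[0,0,0.8,0,0,0,0],[0,0,0.4,0,0,0,0],[0,0,0.3,0,0,0,0],[0,0,0.3,0,0,0,0],[0,0,0.2,0,0,0,0]]'
python3 -m inch '[[0,0,0.1,0,0,0,0],[0,0,0.1,0,0,0,0],[0,0,0,0,0,0,0],[0,0,0,0,0,0,0],[0,0,0,0,0,0,0]]'
```

```text
time: 26.7
eef_pos: [0.6, -0.4239, 0.0789]
tcp_rot: [-3.139, -0.002, 0.002]
wrist_force: [0.3, -0.0, -2.4]
finger_gap: 0.0154
gripper_force: 41.5
time: 27.2
eef_pos: [0.6004, -0.4263, 0.0606]
tcp_rot: [-3.141, 0.0, -0.001]
wrist_force: [-0.5, 0.3, -1.8]
finger_gap: 0.0154
gripper_force: 41.5
time: 27.7
eef_pos: [0.6001, -0.4263, 0.058]
tcp_rot: [-3.141, 0.0, 0.0]
wrist_force: [0.4, -0.1, -0.9]
finger_gap: 0.0153
gripper_force: 41.5
```

```bash
python3 -m inch '[[0,0,0.1,0,0,0,0],[0,0,0.1,0,0,0,0],[0,0,0.1,0,0,0,0],[0,0,0,0,0,0,0],[0,0,0,0,0,0,0]]'
python3 -m inch '[[0,0,0.1,0,0,0,0],[0,0,0.1,0,0,0,0],[0,0,0,0,0,0,0],[0,0,0,0,0,0,0],[0,0,0,0,0,0,0]]'
```

```text
time: 28.2
eef_pos: [0.6, -0.4262, 0.0548]
tcp_rot: [-3.141, 0.0, 0.0]
wrist_force: [-0.8, -0.3, -1.5]
finger_gap: 0.0153
gripper_force: 41.5
time: 28.7
eef_pos: [0.6001, -0.4265, 0.0537]
tcp_rot: [-3.141, 0.0, -0.001]
wrist_force: [-1.9, 0.5, 5.8]
finger_gap: 0.0153
gripper_force: 44.4
```

```bash
python3 -m inch '[[0,0,0,0,0,0,55],[0,0,0,0,0,0,55],[0,0,0,0,0,0,55],[0,0,-1.5,0,0,0,55],[0,0,-4,0,0,0,55]]'
python3 -m inch '[[0,0,-4.5,0,0,0,65],[0,0,-4.5,0,0,0,65],[-2,2,-4,0,0,0,65],[-3,3,-1,0,0,0,65],[-3,3,0,0,0,0,65]]'
python3 -m inch '[[-3,3,0,0,0,0,65],[-3,3,0,0,0,0,65],[-3,3,0,0,0,0,65],[-3,3,0,0,0,0,65],[-3,3,0,0,0,0,65]]'
python3 -c "
from h import *
st();snap('top','t8');snap('side','s8')
im=cv2.imread('pics/t8.png').astype(int)
def show(x0,x1,y0,y1,st=1):
    b=im[y0:y1,x0:x1];m=((b[...,2]-b[...,0]>12)&(b[...,2]<130)&(b[...,1]<85))
    for row in m[::2*st]: print(''.join('#' if x else '.' for x in row[::st]))
    return m.astype(np.uint8)
m=show(393,483,145,252)
x0,y0=258,140;b=im[y0:250,x0:385]
m=((b[...,2]-b[...,0]>12)&(b[...,2]<105)&(b[...,1]<62))
for row in m[::2]: print(''.join('#' if x else '.' for x in row))
"
```

```text
time: 29.2
eef_pos: [0.5984, -0.4248, 0.1056]
tcp_rot: [-3.137, 0.0, 0.009]
wrist_force: [0.3, -0.0, -0.2]
finger_gap: 0.0473
gripper_force: 0.0
time: 29.7
eef_pos: [0.5204, -0.5075, 0.2523]
tcp_rot: [3.139, 0.002, 0.007]
wrist_force: [-0.6, -1.2, 0.1]
finger_gap: 0.0556
gripper_force: 0.0
time: 30.2
eef_pos: [0.3687, -0.6574, 0.2491]
tcp_rot: [-3.142, 0.0, -0.001]
wrist_force: [0.8, 0.4, 0.2]
finger_gap: 0.0556
gripper_force: 0.0
30.2 [ 0.3687 -0.6574  0.2491] R [[1.0, -0.0, 0.0], [-0.0, -1.0, 0.0], [0.0, -0.0, -1.0]] q [ 0.825  0.655  0.275  1.545 -0.202  0.97  -0.411] F [0.8 0.4 0.2] 0.05557222159045519 0.0
#############################################################.............................
##############################################################################............
###############################################################################...........
#####........#######.##..#.##...####.###########.##############################...........
####......................................................................................
####...############......##
[... 10771 characters left out ...]
............................................................
...............................................................................................................................
...............................................................................................................................
...............................................................................................................................
...............................................................................................................................
...............................................................................................................................
```

```bash
python3 -c "
from h import *
for n,(x0,x1,y0,y1) in dict(t8=(258,385,140,250),s8=(285,392,155,255)).items():
    b=cv2.imread(f'pics/{n}.png').astype(float)[y0:y1,x0:x1]
    m=((b[...,1]/(b[...,2]+1)<.68)&(b[...,2]<150)).astype(np.uint8)
    k,l,s,c=cv2.connectedComponentsWithStats(m)
    print(n)
    for i in range(1,k):
        if s[i,4]>14: print('px',(c[i]+[x0,y0]).round(1),s[i].tolist(),b[l==i].mean(0).round(),'world z.02',ray(n,*(c[i]+[x0,y0]),.02)[:2],'z.11',ray(n,*(c[i]+[x0,y0]),.11)[:2])
"
```

```text
t8
s8
px [294.9 157.4] [5, 0, 11, 6, 56] [ 35.  76. 127.] world z.02 [ 0.6931 -0.3541] z.11 [ 0.6745 -0.2114]
px [318.8 156.9] [18, 0, 33, 5, 159] [21. 39. 67.] world z.02 [ 0.6029 -0.3592] z.11 [ 0.5922 -0.2161]
px [354.1 156.6] [54, 0, 32, 5, 128] [24. 44. 74.] world z.02 [ 0.4698 -0.3647] z.11 [ 0.4705 -0.2211]
px [286.3 176.1] [0, 11, 4, 20, 70] [ 36.  77. 127.] world z.02 [ 0.7118 -0.2278] z.11 [ 0.6916 -0.096 ]
px [286.6 225.8] [0, 33, 6, 67, 257] [ 35.  76. 126.] world z.02 [0.6804 0.0498] z.11 [0.6629 0.1576]
px [355.7 194.7] [65, 36, 12, 9, 78] [21. 38. 63.] world z.02 [ 0.4633 -0.1216] z.11 [0.4646 0.001 ]
px [390.3 200.3] [104, 39, 3, 15, 29] [ 33.  69. 112.] world z.02 [ 0.3476 -0.093 ] z.11 [0.359  0.0271]
px [320.8 200.6] [30, 40, 12, 15, 108] [26. 47. 81.] world z.02 [ 0.58   -0.0855] z.11 [0.5712 0.034 ]
```

```bash
python3 -c "
from h import *
Rg=R.from_euler('z',5.5,degrees=True)
for p in [(352.5,224.5),(343,181),(331,191),(267.5,219)]:
  print(p,[(ray('t8',*p,z)[:2].tolist(),proj('s8',ray('t8',*p,z)).tolist(),Rg.inv().apply(ray('t8',*p,z)-G).round(3).tolist()) for z in(.018,.11)])
a=cv2.imread('pics/t8.png');x0,y0=260,165
for r in a[165:235:3,258:360:3]: print(' '.join('%3d'%v for v in r[:,2]))
"
```

```text
(352.5, 224.5) [([0.4466, -0.1228], [360.6, 195.1], [-0.085, -0.098, -0.082]), ([0.4423, -0.1132], [362.6, 174.2], [-0.089, -0.088, 0.01])]
(343, 181) [([0.5783, -0.0915], [321.4, 200.0], [0.049, -0.08, -0.082]), ([0.5654, -0.084], [324.6, 178.7], [0.037, -0.071, 0.01])]
(331, 191) [([0.5465, -0.0556], [330.4, 206.7], [0.021, -0.041, -0.082]), ([0.5357, -0.0503], [333.4, 184.9], [0.01, -0.034, 0.01])]
(267.5, 219) [([0.4561, 0.1337], [357.9, 245.6], [-0.051, 0.156, -0.082]), ([0.4512, 0.1266], [360.2, 220.4], [-0.057, 0.15, 0.01])]
180  87 117 131 160 162 161 166 162 139 136 139 140 145 143 130 137 144 154 158 160 158 162 171 172 169 166 167 167 162 160 164 170 167
180 105 135 148 155 160 158 162 170 176 170 165 165 163 163 161 155 163 162 163 162 163 168 167 166 168 167 160 131 133 131 161 163 161
178 101 127 124 166 164 165 166 166 166 165 166 165 166 173 173 174 171 171 170 169 169 170 171 171 168 173 162 121 118 119 168 169 171
177 103 110 119 165 168 167 166 166 163 165 163 163 165 177 176 176 175 178 185 181 187 184 187 174 151 184 174  88  94  98 163 165 166
169 111 109 115 16
[... 2001 characters left out ...]
 118  78  68  68  84
126 172 100 123 129 130 130 129 133 129 131 130 132 134 134 137 136 136 138 135 134 139 137 135 134 133 126 127 122 124 105  88  98 103
116 164 108 121 132 133 133 133 131 130 128 129 119 119 120 131 129 131 131 135 141 150 154 162 159 164 167 165 163 158 123  91  98 112
114 155 128 116 121 133 140 151 152 159 158 165 170 167 162 156 155 155 149 145 142 141 136 140 141 142 143 146 144 140 126 129 121 116
117 152 139 143 146 148 141 133 131 129 128 127 126 128 129 137 141 139 138 142 142 141 142 145 144 144 144 142 146 141 131 134 126 117
128 153 131 106 126 128 127 126 124 124 127 126 129 131 128 134 138 138 138 140 138 140 139 136 132 132 132 133 135 138 138 138 134 122
```

```bash
python3 -c "
from h import *
s=cv2.imread('pics/s8.png').astype(int);Rg=R.from_euler('z',5.5,degrees=True)
for p in [(268,200),(329,190),(345,179)]:
  for z in(.018,.05,.075,.11):
    w=ray('t8',*p,z);q=proj('s8',w);u,v=q.round().astype(int);print(p,z,Rg.inv().apply(w-G).round(3),q,s[v-1:v+2,u-1:u+2].mean((0,1)).round())
"
```

```text
(268, 200) 0.018 [ 0.006  0.152 -0.082] [338.8 245.4] [ 64. 113. 153.]
(268, 200) 0.05 [ 0.003  0.149 -0.05 ] [339.8 236.8] [ 55.  97. 133.]
(268, 200) 0.075 [ 0.     0.148 -0.025] [340.6 230. ] [ 65. 116. 158.]
(268, 200) 0.11 [-0.003  0.145  0.01 ] [341.7 220.2] [ 86. 144. 182.]
(329, 190) 0.018 [ 0.024 -0.035 -0.082] [329.5 207.8] [136. 147. 158.]
(329, 190) 0.05 [ 0.02  -0.033 -0.05 ] [330.5 200.4] [154. 204. 228.]
(329, 190) 0.075 [ 0.018 -0.031 -0.025] [331.3 194.4] [ 82. 123. 150.]
(329, 190) 0.11 [ 0.014 -0.029  0.01 ] [332.5 185.9] [ 59. 105. 142.]
(345, 179) 0.018 [ 0.055 -0.086 -0.082] [319.7 198.9] [21. 40. 73.]
(345, 179) 0.05 [ 0.05  -0.083 -0.05 ] [320.8 191.7] [ 61. 100. 127.]
(345, 179) 0.075 [ 0.047 -0.08  -0.025] [321.6 186. ] [ 60. 105. 142.]
(345, 179) 0.11 [ 0.042 -0.077  0.01 ] [322.9 177.7] [ 69. 108. 142.]
```

```bash
python3 -c "
from plant import job
print(job.job_done())"
```

```text
the job is handed in; nothing more can be done
None
```

I handed the job in after about 30 s of robot time: both frames lie side by side in the felt-lined box, the last camera images put all four waste ends down in the crate, and the empty tray stands on the bench. The hand-in returned no verdict, and I did not re-measure the tray's tilt or the glue bottle, jar and tape positions at the end.

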